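# Refill the slotted lid rack from the teak lid tray

### The arm

A 6-joint arm with a two-finger parallel gripper is mounted at the origin on the work surface. World frame = base frame: x ahead of the robot, y to its left, z up, the work surface at z = 0. Lengths are in m, angles in degrees, forces in N, time in s.
With the tool pointing down it reaches from about 0.35 to 0.875 m from the base axis. Payload 4.2 kg.
Tool frame: the origin (TCP) lies at the centre of the arm's flange, where the gripper is bolted on; the fingertips stand 182 mm ahead of it and the grasp point (between the pads) lies 164 mm ahead of it (r.nose_length is the distance from the TCP to the fingertips, in m); z points along the fingers, y is the line along which they close (so a half turn about z gives the same grasp; the last joint's range is limited). The gripper opens to 87 mm and grips with 3 to 60 N. Pads are 19 mm wide; open, the fingers measure 117 mm over their backs; the gripper's body (75 mm by 190 mm) begins 51 mm behind the grasp point.
Start: joints at [83.858, 22.042, 0.453, 0, -68.411, -14.817], TCP at [0.224, 0.584, 0.405] pointing down, gripper open.
Joint ranges: [-179.83, 179.83], [-69.29, 118.12], [-61.27, 80.66], [-181.25, 117.63], [-171.15, -9.14], [-177.46, 177.46]. Speed limits (degrees/s): [159.86, 159.86, 180, 180, 180, 180].

### API

Orientations are given as a 3x3 rotation matrix whose columns are the frame's x, y, z axes.
In Python, from station import r, vision gives the robot as it stands. The module is installed in compiled form; this text tells all that it offers.
- The arm moves only by the shell command python3 -m creep 'ROWS'. ROWS is JSON, a list of rows, each a list of 7 numbers: the opening, from -1 (shut) to 1 (fully open), then the shift along the tool's x, y, z in mm, then the turn, a rotation vector about the tool's x, y, z in degrees. A call has 1 to 8 rows; each row is the pose to reach, as a shift and turn from the pose commanded when the call began, along the tool's axes at that moment; what a row does not reach only later rows make up. A row lasts 1/12 s, in which the tool goes at most 41.7 mm and 7.16 degrees, less where a joint would pass 70% of its speed; a pose out of reach is approached as far as the arm can. A call with a gripper value outside its range is refused whole. The fingers move at their own pace and stop on an object; the grip force is fixed at half the most. Time passes only in rows, so rows that repeat a pose let the fingers close. It gives the time, the measured TCP pose, the force, the opening and the grip force at its end, in the units of the state.
- r.sense(): the state, without advancing time (a new reading comes with each control period).
- vision.capture(name): name is "side" or "top" or "wrist"; returns (picture, depth): 400x640x3 uint8, red, green, blue; 400x640 float32, m along the optical axis (not along the pixel's ray), 0 where there is no reading.
- vision.camera_model(name): a dict with "vertical_fov" (degrees; the focal length in pixels is half the picture's height over the tangent of half this angle, whatever the lens; pixels are square), "cx", "cy" (the principal point, pixels), "extrinsics" (4x4, takes a point from camera to world coordinates); the wrist camera has in their place "mount" (4x4, takes a point from camera to tool coordinates, whose origin is the TCP and whose axes are the flange's). Camera axes: x right, y down, z forward; pixel columns grow to the right and rows downward; lengths in m; the calibration is good to about 2 mm. A picture is of the moment at which its call begins: read the wrist's pose just before it. camera_model takes no time and is no camera call.
- r.finish_job(): hands the job in; it is judged then, once.
Trained networks look in the newest picture that a camera, given by its name, has taken for a name from the list of things; names that differ only in an ending like _2 or _b are one class to them, and where a whole thing is asked for, a point or a joint stands for the part that bears it (a point fixed in the world has none). Each returns a list of dicts, best first, with "conf" (0 to 1); they miss things now and then, are a little off and sometimes report something else, mostly with a low value. They report only what shows in the picture. A call takes as long as a camera call. They do not tell look-alikes from the thing itself.
- vision.find_in(camera, thing): "uv" ([column, row] in pixels, amid what is visible of it).
- vision.cut_out(camera, thing): "region" (400x640 bool, what is visible of it) and "uv" ([column, row] in pixels, amid what is visible of it).
The state is a dict: "time_s": time; "joints": joint angles; "joint_velocities": joint speeds; "effort": joint torques, N m; "tcp_pos": TCP position; "ee_rot": TCP orientation; "wrist_force": force on the tool from outside, world axes, zero at the start; "moment": the same for the moment, N m; "gripper_width": opening from 0.0 (shut) to 1.0 (fully open); "gripper_force": force on a finger pad.
Only numpy, scipy, OpenCV 4.12 (cv2) and the standard library are available. Lean on these libraries where they do the work, as an engineer would, in place of code of your own. Each camera call takes 0.05 s, during which the arm holds its last target. There are 200 camera calls.

### The job

The slotted steel rack on the ledge is running out of bamboo jar lids: first draw its keeper pin sideways out of the mouth and park it in the two open notches on the rack's near side. Then stack lids flat in the rack until the top of the stack is level with the black fill line, no higher: the stray lid lying out on the ledge and lids from the teak tray, each got out by pressing its near end down into the thumb well so that its far end tips up to be taken. Leave spare lids lying flush in the tray, put right any lid you drop, and do not knock over or shove the other things on the ledge.

Things in the scene. Friction and masses are not known exactly. Their poses are not given: they have to be found in the camera images.
- rack: slotted steel lid rack screwed to the ledge, 85 mm high: an open-topped upright channel where lids lie flat on one another, length along the rack's x. Origin on the ledge under the channel's centre, z up, near end to -x. Base plate x -83 to +67 mm, y +-38 mm, 6 mm thick: its top is the channel floor. Inside the channel is 90 mm (x) by 43 mm (y)
- rack_floor (a point): centre of the channel floor; axes as the rack. Side walls (3 mm, at y = +-23 mm) run only from x = -45 to -8 mm, 79 mm over the floor; from x = -8 to +45 mm both sides are open, so a gripper holding a lid across its width near its far end can go right down. Near end wall (49 mm wide) at x = -46.5 and far tab (24 mm wide) at x = +46.5 mm, 64 mm high plus flared lips to 72 mm
- rack_mark (a point): point on the channel's centre line at the height of the black fill line that runs along the walls, 60 mm over the channel floor: the height of six lids
- rack_bore (a point): middle of the cross bore, between the side walls, 68 mm over the channel floor and 24 mm on the near side of the channel's centre; a 10 mm square hole in each side wall, along the rack's y, holds the keeper pin across the mouth
- rack_notch (a point): where the middle of the parked pin's shank lies: 59 mm on the near side of the channel's centre, 38 mm over its floor, midway between two lugs (4 mm plates at y = +-20 mm on the near end wall). Each lug has a U notch open at the top, 12 mm wide along x, 16 mm deep. The parked pin lies along the rack's y, grip on the +y side
- pin: keeper pin: steel shank 8 mm thick, 64 mm long, along its y from -32 to +32 mm, and a square black plastic grip, a 20 mm cube centred at y = +42 mm; origin mid-shank; 36 g. At the start it lies loosely in both bores along the rack's y, grip on the rack's +y side, and is free once drawn 57 mm towards +y
- tray: teak lid tray fixed to the ledge, 116 mm (x) by 323 mm (y), 40 mm high, origin on the ledge, near side to -x. Six pockets in a row at y = -130, -78, -26, +26, +78, +130 mm, each 41 mm wide, x -47 to +44 mm. A lid in a pocket lies level, flush with the tray's top, its centre at x = 0
- tray_edge (a point): middle of the shelf's near edge, at x = -2 mm in the tray, 30 mm over the ledge; axes as the tray. Farther out the shelf bears the lids; nearer each pocket is a thumb well down to 4 mm over the ledge. A lid pressed 12 mm down at tray x about -28 mm tips over this edge, its near end drops into the well and it stays so, about 36 degrees steep, far end some 20 mm above the tray
- lid_a: bamboo jar lid, a plain flat rectangular slab 84 x 38 x 10 mm (its x, y, z) with rounded edges, the same on both faces, 30 g; origin at its centre, x along the 84 mm length, z through its thickness; at the start flush in the tray's pocket at y = -130 mm, x as the tray's (absent in some starts)
- lid_b: bamboo jar lid, a plain flat rectangular slab 84 x 38 x 10 mm (its x, y, z) with rounded edges, the same on both faces, 30 g; origin at its centre, x along the 84 mm length, z through its thickness; at the start flush in the tray's pocket at y = -78 mm, x as the tray's (absent in some starts)
- lid_c: bamboo jar lid, a plain flat rectangular slab 84 x 38 x 10 mm (its x, y, z) with rounded edges, the same on both faces, 30 g; origin at its centre, x along the 84 mm length, z through its thickness; at the start flush in the tray's pocket at y = -26 mm, x as the tray's (absent in some starts)
- lid_d: bamboo jar lid, a plain flat rectangular slab 84 x 38 x 10 mm (its x, y, z) with rounded edges, the same on both faces, 30 g; origin at its centre, x along the 84 mm length, z through its thickness; at the start flush in the tray's pocket at y = +26 mm, x as the tray's (absent in some starts)
- lid_e: bamboo jar lid, a plain flat rectangular slab 84 x 38 x 10 mm (its x, y, z) with rounded edges, the same on both faces, 30 g; origin at its centre, x along the 84 mm length, z through its thickness; at the start flush in the tray's pocket at y = +78 mm, x as the tray's (absent in some starts)
- lid_f: bamboo jar lid, a plain flat rectangular slab 84 x 38 x 10 mm (its x, y, z) with rounded edges, the same on both faces, 30 g; origin at its centre, x along the 84 mm length, z through its thickness; at the start flush in the tray's pocket at y = +130 mm, x as the tray's (absent in some starts)
- stock_1: bamboo jar lid, a plain flat rectangular slab 84 x 38 x 10 mm (its x, y, z) with rounded edges, the same on both faces, 30 g; origin at its centre, x along the 84 mm length, z through its thickness; at the start lying on the rack's floor
- stock_2: bamboo jar lid, a plain flat rectangular slab 84 x 38 x 10 mm (its x, y, z) with rounded edges, the same on both faces, 30 g; origin at its centre, x along the 84 mm length, z through its thickness; at the start lying on stock_1 in the rack (absent in some starts)
- lid_g: bamboo jar lid, a plain flat rectangular slab 84 x 38 x 10 mm (its x, y, z) with rounded edges, the same on both faces, 30 g; origin at its centre, x along the 84 mm length, z through its thickness; at the start lying loose and flat on the ledge, to the left in front of the rack
- dish: white ceramic soy dish, 84 mm wide, 22 mm high, origin under its centre; a bystander
- cup: yellow plastic measuring cup with a handle at its +y side, 68 mm wide, 70 mm high, origin under its centre; a bystander
- bottle: closed brown glass bottle, 62 mm wide, 205 mm high, origin under its centre; a bystander
- cobek: stone mortar bowl, 184 mm wide, 55 mm high, origin under its centre; a bystander
- pestle: teak pestle 120 mm long, up to 38 mm thick, lying along its x, origin on its axis at the middle; a bystander
- canister_1: empty open glass canister 90 x 44 mm, 85 mm high, origin under its centre; a bystander
- canister_2: the same as canister_1
Mind the look-alikes: they are no part of the job. What is shaped like the lid_f but white is not meant.

How it is judged (in metres and radians):
On the way, in this order (a step that is already met when the one before it is completed fails the run):
1. the keeper pin is out of the rack's mouth and lies, released, in the two parking notches (x of pin in the frame of rack_notch between -0.005 and 0.005 m and y of pin in the frame of rack_notch between -0.018 and 0.018 m and z of pin in the frame of rack_notch between -0.004 and 0.005 m and angle between the y axis of pin and the y axis of rack, either way round below 0.12 rad and contact force between the fingers and pin below 0.2 N), for 0.3 s.
2. a lid has been tipped up in its pocket of the tray and let go, its far end standing up (26 to 57 degrees steep) (((angle between lid_a's own z axis and vertical between 0.45 and 1 rad and x of lid_a in the frame of tray between -0.02 and 0.02 m and y of lid_a in the frame of tray between -0.145 and 0.145 m and z of lid_a in the frame of tray below 0.05 m and contact force between the fingers and lid_a below 0.2 N) or (angle between lid_b's own z axis and vertical between 0.45 and 1 rad and x of lid_b in the frame of tray between -0.02 and 0.02 m and y of lid_b in the frame of tray between -0.145 and 0.145 m and z of lid_b in the frame of tray below 0.05 m and contact force between the fingers and lid_b below 0.2 N) or (angle between lid_c's own z axis and vertical between 0.45 and 1 rad and x of lid_c in the frame of tray between -0.02 and 0.02 m and y of lid_c in the frame of tray between -0.145 and 0.145 m and z of lid_c in the frame of tray below 0.05 m and contact force between the fingers and lid_c below 0.2 N) or (angle between lid_d's own z axis and vertical between 0.45 and 1 rad and x of lid_d in the frame of tray between -0.02 and 0.02 m and y of lid_d in the frame of tray between -0.145 and 0.145 m and z of lid_d in the frame of tray below 0.05 m and contact force between the fingers and lid_d below 0.2 N) or (angle between lid_e's own z axis and vertical between 0.45 and 1 rad and x of lid_e in the frame of tray between -0.02 and 0.02 m and y of lid_e in the frame of tray between -0.145 and 0.145 m and z of lid_e in the frame of tray below 0.05 m and contact force between the fingers and lid_e below 0.2 N) or (angle between lid_f's own z axis and vertical between 0.45 and 1 rad and x of lid_f in the frame of tray between -0.02 and 0.02 m and y of lid_f in the frame of tray between -0.145 and 0.145 m and z of lid_f in the frame of tray below 0.05 m and contact force between the fingers and lid_f below 0.2 N))), for 0.2 s.
At the end, for the whole second after the job is handed in: Pin released in both notches (5 mm across, 18 along, 7 deg). Six lids, the stray one among them, flat in the rack (4.5 deg), centred within 7 mm, top face at the fill line within 2.5 mm, none above. Other lids level and flush in the tray (8 mm along, 3 in height). All at rest (all of step 1 and ((x of lid_a in the frame of rack_floor between -0.007 and 0.007 m and y of lid_a in the frame of rack_floor between -0.007 and 0.007 m and z of lid_a in the frame of rack_floor between 0.0525 and 0.0575 m and angle between the z axis of lid_a and the z axis of rack, either way round below 0.08 rad) or (x of lid_b in the frame of rack_floor between -0.007 and 0.007 m and y of lid_b in the frame of rack_floor between -0.007 and 0.007 m and z of lid_b in the frame of rack_floor between 0.0525 and 0.0575 m and angle between the z axis of lid_b and the z axis of rack, either way round below 0.08 rad) or (x of lid_c in the frame of rack_floor between -0.007 and 0.007 m and y of lid_c in the frame of rack_floor between -0.007 and 0.007 m and z of lid_c in the frame of rack_floor between 0.0525 and 0.0575 m and angle between the z axis of lid_c and the z axis of rack, either way round below 0.08 rad) or (x of lid_d in the frame of rack_floor between -0.007 and 0.007 m and y of lid_d in the frame of rack_floor between -0.007 and 0.007 m and z of lid_d in the frame of rack_floor between 0.0525 and 0.0575 m and angle between the z axis of lid_d and the z axis of rack, either way round below 0.08 rad) or (x of lid_e in the frame of rack_floor between -0.007 and 0.007 m and y of lid_e in the frame of rack_floor between -0.007 and 0.007 m and z of lid_e in the frame of rack_floor between 0.0525 and 0.0575 m and angle between the z axis of lid_e and the z axis of rack, either way round below 0.08 rad) or (x of lid_f in the frame of rack_floor between -0.007 and 0.007 m and y of lid_f in the frame of rack_floor between -0.007 and 0.007 m and z of lid_f in the frame of rack_floor between 0.0525 and 0.0575 m and angle between the z axis of lid_f and the z axis of rack, either way round below 0.08 rad) or (x of lid_g in the frame of rack_floor between -0.007 and 0.007 m and y of lid_g in the frame of rack_floor between -0.007 and 0.007 m and z of lid_g in the frame of rack_floor between 0.0525 and 0.0575 m and angle between the z axis of lid_g and the z axis of rack, either way round below 0.08 rad)) and ((x of lid_a in the frame of rack_floor between -0.007 and 0.007 m and y of lid_a in the frame of rack_floor between -0.007 and 0.007 m and z of lid_a in the frame of rack_floor between 0 and 0.0575 m and angle between the z axis of lid_a and the z axis of rack, either way round below 0.08 rad) or (x of lid_a in the frame of tray between -0.008 and 0.008 m and y of lid_a in the frame of tray between -0.145 and 0.145 m and z of lid_a in the frame of tray between 0.032 and 0.038 m and angle between the z axis of lid_a and the z axis of tray, either way round below 0.08 rad)) and ((x of lid_b in the frame of rack_floor between -0.007 and 0.007 m and y of lid_b in the frame of rack_floor between -0.007 and 0.007 m and z of lid_b in the frame of rack_floor between 0 and 0.0575 m and angle between the z axis of lid_b and the z axis of rack, either way round below 0.08 rad) or (x of lid_b in the frame of tray between -0.008 and 0.008 m and y of lid_b in the frame of tray between -0.145 and 0.145 m and z of lid_b in the frame of tray between 0.032 and 0.038 m and angle between the z axis of lid_b and the z axis of tray, either way round below 0.08 rad)) and ((x of lid_c in the frame of rack_floor between -0.007 and 0.007 m and y of lid_c in the frame of rack_floor between -0.007 and 0.007 m and z of lid_c in the frame of rack_floor between 0 and 0.0575 m and angle between the z axis of lid_c and the z axis of rack, either way round below 0.08 rad) or (x of lid_c in the frame of tray between -0.008 and 0.008 m and y of lid_c in the frame of tray between -0.145 and 0.145 m and z of lid_c in the frame of tray between 0.032 and 0.038 m and angle between the z axis of lid_c and the z axis of tray, either way round below 0.08 rad)) and ((x of lid_d in the frame of rack_floor between -0.007 and 0.007 m and y of lid_d in the frame of rack_floor between -0.007 and 0.007 m and z of lid_d in the frame of rack_floor between 0 and 0.0575 m and angle between the z axis of lid_d and the z axis of rack, either way round below 0.08 rad) or (x of lid_d in the frame of tray between -0.008 and 0.008 m and y of lid_d in the frame of tray between -0.145 and 0.145 m and z of lid_d in the frame of tray between 0.032 and 0.038 m and angle between the z axis of lid_d and the z axis of tray, either way round below 0.08 rad)) and ((x of lid_e in the frame of rack_floor between -0.007 and 0.007 m and y of lid_e in the frame of rack_floor between -0.007 and 0.007 m and z of lid_e in the frame of rack_floor between 0 and 0.0575 m and angle between the z axis of lid_e and the z axis of rack, either way round below 0.08 rad) or (x of lid_e in the frame of tray between -0.008 and 0.008 m and y of lid_e in the frame of tray between -0.145 and 0.145 m and z of lid_e in the frame of tray between 0.032 and 0.038 m and angle between the z axis of lid_e and the z axis of tray, either way round below 0.08 rad)) and ((x of lid_f in the frame of rack_floor between -0.007 and 0.007 m and y of lid_f in the frame of rack_floor between -0.007 and 0.007 m and z of lid_f in the frame of rack_floor between 0 and 0.0575 m and angle between the z axis of lid_f and the z axis of rack, either way round below 0.08 rad) or (x of lid_f in the frame of tray between -0.008 and 0.008 m and y of lid_f in the frame of tray between -0.145 and 0.145 m and z of lid_f in the frame of tray between 0.032 and 0.038 m and angle between the z axis of lid_f and the z axis of tray, either way round below 0.08 rad)) and x of stock_1 in the frame of rack_floor between -0.007 and 0.007 m and y of stock_1 in the frame of rack_floor between -0.007 and 0.007 m and z of stock_1 in the frame of rack_floor between 0 and 0.0575 m and angle between the z axis of each of stock_1, stock_2, lid_g and the z axis of rack, either way round below 0.08 rad and x of stock_2 in the frame of rack_floor between -0.007 and 0.007 m and y of stock_2 in the frame of rack_floor between -0.007 and 0.007 m and z of stock_2 in the frame of rack_floor between 0 and 0.0575 m and x of lid_g in the frame of rack_floor between -0.007 and 0.007 m and y of lid_g in the frame of rack_floor between -0.007 and 0.007 m and z of lid_g in the frame of rack_floor between 0 and 0.0575 m and linear speed of each of lid_a, lid_b, lid_c, lid_d, lid_e, lid_f, stock_1, stock_2, lid_g, pin below 0.02 m/s); the robot touches nothing.
It fails at once if the bottle, the cup or a canister is knocked over (angle between any of bottle, cup, canister_1, canister_2's own z axis and vertical above 0.6 rad).
It fails at once if the bottle, the mortar, the pestle, the dish or a canister is shoved more than 3 cm, or the cup more than 8 cm (distance of cup from where it was at the start of the episode above 0.08 m or distance of any of bottle, cobek, pestle, dish, canister_1, canister_2 from where it was at the start of the episode above 0.03 m).
Of lid_a, lid_b, lid_c, lid_d, lid_e, lid_f, stock_2 only 4 to 7 are there at a start; the rules pass over those that are not, and their reading is None.
At some moment in a run one of lid_g, cup may be knocked a few centimetres aside while the robot is not near it.
Once in a run the grip may slacken for a moment while it holds something.
It also fails if it takes over 208 s, if anything falls off the work surface, if the arm or the gripper's body presses on something with over 40 N, if the wrist force passes 120 N, or if a joint passes its speed limit or range.

## Working session

There is one attempt and no reset: what is moved stays moved. The work goes in short steps, Python scripts to look and compute and a shell command to move; the robot and the scene stay as the last step left them, time stands still between calls to the robot, and variables do not carry over. Pictures are saved under pics/ and viewed, at most 14 in all, crops included, and the job is handed in when it is done.

```bash
ls; mkdir -p pics; cat > h.py <<'E'
import numpy as np, cv2, sys
from station import r, vision
def cam(name):
    s=r.sense(); T=np.eye(4); T[:3,:3]=np.array(s['ee_rot']); T[:3,3]=s['tcp_pos']
    p,d=vision.capture(name); m=vision.camera_model(name)
    X=np.array(m['extrinsics']) if 'extrinsics' in m else T@np.array(m['mount'])
    f=200/np.tan(np.radians(m['vertical_fov']/2))
    v,u=np.mgrid[0:400,0:640]
    P=np.stack([(u-m['cx'])*d/f,(v-m['cy'])*d/f,d],-1)@X[:3,:3].T+X[:3,3]
    P[d==0]=np.nan
    return p,d,P,X,f,m
def save(p,name,crop=None,scale=1):
    if crop: x0,y0,x1,y1=crop; p=p[y0:y1,x0:x1]
    cv2.imwrite('pics/'+name,cv2.resize(p[:,:,::-1],None,fx=scale,fy=scale,interpolation=cv2.INTER_CUBIC))
E
python3 - <<'E'
from h import *
s=r.sense(); print(s['tcp_pos'],np.round(s['ee_rot'],3),s['time_s'],r.nose_length)
ims=[]
for c in ['top','side']:
    p,d,P,X,f,m=cam(c); np.save(c+'.npy',P); cv2.imwrite(c+'.png',p[:,:,::-1]); ims.append(p); print(c,np.round(X,3).tolist(),f,m['cx'],m['cy'])
    for t in ['rack','pin','tray','lid_a','dish','cup','bottle','cobek','pestle','canister_1','rack_notch']:
        for o in vision.find_in(c,t)[:8]:
            u,v=map(int,o['uv']); print(t,o['uv'],round(o['conf'],2),np.round(P[v,u],3))
    save(p,c+'1.png',scale=1.25)
E
```

```text
pics
[0.22343176 0.58346904 0.40364254] [[ 0.934 -0.358 -0.001]
 [-0.358 -0.934 -0.002]
 [ 0.     0.002 -1.   ]] 0.0 0.1822
top [[0.026, -0.991, 0.129, 0.437], [-1.0, -0.026, -0.004, 0.068], [0.007, -0.129, -0.992, 1.183], [0.0, 0.0, 0.0, 1.0]] 448.24205715241004 310.6915023232169 199.0777388781182
rack [294.8, 214.3] 0.93 [0.542 0.104 0.085]
pin [198.5, 150.6] 0.6 [0.71  0.364 0.027]
tray [422.9, 233.9] 0.91 [ 0.506 -0.222  0.04 ]
tray [414.7, 145.9] 0.22 [nan nan nan]
lid_a [393.8, 232.3] 0.93 [ 0.507 -0.148  0.04 ]
lid_a [433.6, 232.2] 0.83 [ 0.509 -0.25   0.041]
lid_a [232.6, 280.7] 0.8 [0.374 0.261 0.012]
lid_a [452.4, 231.3] 0.73 [ 0.513 -0.299  0.04 ]
lid_a [410.1, 232.3] 0.66 [ 0.508 -0.192  0.038]
lid_a [372.0, 231.4] 0.66 [ 0.508 -0.094  0.042]
lid_a [375.0, 295.9] 0.63 [ 0.345 -0.108  0.009]
lid_a [472.9, 236.3] 0.58 [ 0.502 -0.35   0.04 ]
dish [183.7, 256.2] 0.67 [0.432 0.391 0.007]
dish [286.0, 216.0] 0.26 [0.542 0.127 0.023]
cup [307.7, 142.9] 0.86 [ 0.747  0.078 -0.   ]
cup [416.5, 150.0] 0.18 [ 0.726 -0.211  0.027]
bottle [364.0, 121.3] 0.93 [ 0.765 -0.059  0.143]
bot
[... 980 characters left out ...]
.377 0.268 0.006]
lid_a [303.8, 257.0] 0.62 [ 0.509 -0.102  0.038]
lid_a [233.4, 287.3] 0.58 [ 0.359 -0.113  0.01 ]
dish [237.8, 163.8] 0.57 [0.433 0.398 0.007]
cup [222.1, 190.0] 0.7 [0.373 0.256 0.008]
cup [366.9, 189.6] 0.61 [0.738 0.1   0.033]
bottle [415.3, 208.0] 0.88 [ 0.767 -0.091  0.096]
bottle [459.9, 306.7] 0.56 [ 0.716 -0.334  0.075]
bottle [299.0, 203.8] 0.52 [0.556 0.106 0.024]
cobek [322.8, 146.4] 0.62 [0.713 0.402 0.018]
pestle [424.6, 279.1] 0.74 [ 0.726 -0.22   0.021]
canister_1 [267.4, 140.2] 0.95 [0.539 0.432 0.054]
canister_1 [462.1, 304.8] 0.84 [ 0.722 -0.333  0.077]
rack_notch [295.1, 206.3] 0.58 [0.543 0.101 0.021]
rack_notch [416.0, 209.0] 0.48 [ 0.769 -0.092  0.094]
```

View pics/top1.png

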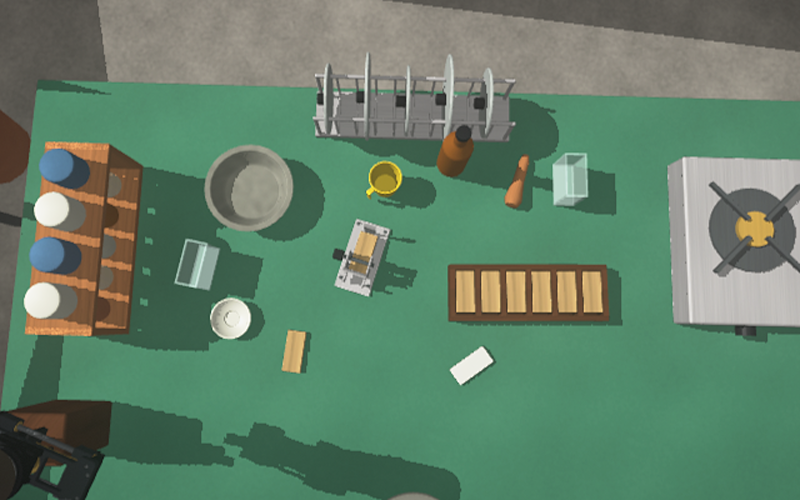

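View pics/side1.png

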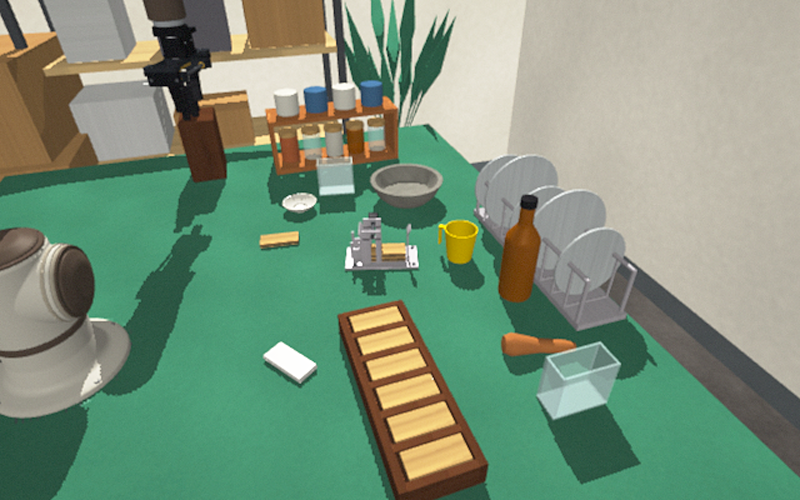

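```bash
cat >> h.py <<'E'
def rect(pts):
    (c,(w,h),a)=cv2.minAreaRect((pts[:,:2]*1000).astype(np.float32))
    if w<h: w,h,a=h,w,a+90
    return np.round(c,1),round(w,1),round(h,1),round((a+90)%180-90,1)
def sel(P,x,y,R,z0,z1):
    Q=P.reshape(-1,3); Q=Q[~np.isnan(Q[:,0])]
    return Q[(np.hypot(Q[:,0]-x,Q[:,1]-y)<R)&(Q[:,2]>z0)&(Q[:,2]<z1)]
def rz(a): c,s=np.cos(np.radians(a)),np.sin(np.radians(a)); return np.array([[c,-s,0],[s,c,0],[0,0,1]])
D=np.diag([1.,-1,-1])
from scipy.spatial.transform import Rotation as Ro
def plan(*wps,start=None):
    """wps: (fingertip-grasp x,y,z mm, yaw deg[, pitch about tool y]) ; prints tool-frame shift mm and rotvec deg, chained"""
    if start is None:
        s=r.sense(); p=np.array(s['tcp_pos'])*1000; R=np.array(s['ee_rot'])
    else: p,R=start
    for w in wps:
        T=rz(w[3])@D@(Ro.from_euler('y',w[4],degrees=True).as_matrix() if len(w)>4 else np.eye(3))
        q=np.array(w[:3])-164*T[:,2]
        print('shift',np.round(R.T@(q-p),1),'turn',np.round(Ro.from_matrix(R.T@T).as_rotvec(degrees=True),1))
        p,R=q,T
E
python3 - <<'E'
from h import *
print(vision.camera_model('wrist')['mount'])
for c in ['top','side']:
    P=np.load(c+'.npy')
    print(c,'base',rect(sel(P,.55,.104,.12,.003,.010)),'rack all',rect(sel(P,.55,.104,.12,.003,.1)))
    print('tray',rect(sel(P,.507,-.22,.19,.032,.05)),'stray',rect(sel(P,.374,.261,.07,.005,.02)))
    for z in range(5,95,5): q=sel(P,.55,.104,.1,z/1000,z/1000+.005); print(z,len(q),np.round(q.mean(0),3) if len(q) else '')
E
```

```text
[[ 2.07473963e-04 -9.60419270e-01 -2.78558400e-01  7.56290783e-02]
 [ 9.99999810e-01  3.75826944e-05  6.15234649e-04 -4.87700177e-04]
 [-5.80414238e-04 -2.78558475e-01  9.60419096e-01  1.93797930e-02]
 [ 0.00000000e+00  0.00000000e+00  0.00000000e+00  1.00000000e+00]]
top base (array([549.6, 104.4]), 235.2, 233.5, 25.9) rack all (array([549.6, 104.4]), 235.2, 233.5, 25.9)
tray (array([ 571.5, -222.4]), 323.5, 247.2, -88.5) stray (array([363.9, 262.3]), 113.3, 113.1, -77.4)
5 606 [0.561 0.118 0.007]
10 42 [0.556 0.114 0.011]
15 10 [0.603 0.114 0.018]
20 164 [0.58  0.117 0.024]
25 252 [0.581 0.117 0.027]
30 16 [0.572 0.121 0.032]
35 19 [0.55  0.132 0.038]
40 11 [0.541 0.117 0.042]
45 5 [0.546 0.137 0.047]
50 12 [0.576 0.12  0.052]
55 13 [0.543 0.127 0.057]
60 5 [0.594 0.122 0.063]
65 17 [0.571 0.119 0.068]
70 53 [0.565 0.127 0.073]
75 110 [0.561 0.125 0.077]
80 75 [0.559 0.143 0.083]
85 40 [0.559 0.147 0.086]
90 0 
side base (array([574.7, 116.4]), 149.4, 77.4, -16.0) rack all (array([577.1, 123.6]), 149.3, 91.7, -16.7)
tray (array([ 572.8, -223. ]), 326.3, 246.8, -88.7) stray (array([376.5, 252.3]), 84.2, 41.1, -6.7)
5 168 [0.57  0.102 0.006]
10 59 [0.577 0.097 0.013]
15 61 [0.566 0.101 0.018]
20 218 [0.581 0.11  0.023]
25 105 [0.568 0.113 0.026]
30 42 [0.542 0.116 0.033]
35 51 [0.535 0.117 0.037]
40 30 [0.542 0.11  0.043]
45 34 [0.546 0.111 0.047]
50 36 [0.539 0.109 0.052]
55 37 [0.557 0.119 0.058]
60 34 [0.557 0.118 0.062]
65 54 [0.557 0.12  0.068]
70 73 [0.564 0.119 0.072]
75 90 [0.559 0.122 0.077]
80 90 [0.563 0.138 0.082]
85 0 
90 0
```

```bash
python3 - <<'E'
from h import *
plan((400,350,235,-64),(575,125,225,-106))
E
```

```text
shift [248.4 155.    5.8] turn [ 0.  0. 43.]
shift [278.9 -58.7  10. ] turn [ 0.  0. 42.]
```

```bash
python3 -m creep '[[0,248,155,6,0,0,43],[0,248,155,6,0,0,43],[0,248,155,6,0,0,43],[0,248,155,6,0,0,43],[0,248,155,6,0,0,43],[0,248,155,6,0,0,43],[0,248,155,6,0,0,43],[0,248,155,6,0,0,43]]'
python3 -m creep '[[0,279,-59,10,0,0,42],[0,279,-59,10,0,0,42],[0,279,-59,10,0,0,42],[0,279,-59,10,0,0,42],[0,279,-59,10,0,0,42],[0,279,-59,10,0,0,42],[0,279,-59,10,0,0,42],[0,279,-59,10,0,0,42]]'
python3 -m creep '[[0,0,0,0,0,0,0],[0,0,0,0,0,0,0],[0,0,0,0,0,0,0]]'
python3 - <<'E'
from h import *
p,d,P,X,f,m=cam('wrist'); np.save('w1.npy',P); save(p,'w1.png'); print(np.round(X,3).tolist(),f)
s=r.sense();print(s['tcp_pos'],s['gripper_width'],s['joints'])
for a,z0,z1 in [('base',.003,.010),('stock',.02,.03),('grip',.078,.087),('all',.003,.1)]:
    q=sel(P,.58,.115,.1,z0,z1); print(a,len(q),rect(q), np.median(q[:,2]))
E
```

```text
time_s: 1.87
tcp_pos: [0.4022, 0.3454, 0.3989]
ee_rot: [[0.433, -0.901, -0.0], [-0.901, -0.433, -0.002], [0.001, 0.001, -1.0]]
wrist_force: [-0.7, 1.8, 0.5]
gripper_width: 0.528
gripper_force: 0.0
time_s: 2.53
tcp_pos: [0.5779, 0.1213, 0.388]
ee_rot: [[-0.281, -0.96, 0.0], [-0.96, 0.281, -0.001], [0.001, -0.0, -1.0]]
wrist_force: [-0.3, 0.1, 0.9]
gripper_width: 0.496
gripper_force: 0.0
time_s: 2.78
tcp_pos: [0.5747, 0.1263, 0.3889]
ee_rot: [[-0.274, -0.962, 0.0], [-0.962, 0.274, 0.0], [-0.0, -0.0, -1.0]]
wrist_force: [0.4, 0.3, -1.2]
gripper_width: 0.501
gripper_force: 0.0
[[-0.962, 0.263, 0.076, 0.553], [0.273, 0.924, 0.268, 0.054], [0.0, 0.278, -0.961, 0.37], [0.0, 0.0, 0.0, 1.0]] 359.0168532328413
[0.57459775 0.12647622 0.38901198] 0.4954900595470815 [ 2.81723029e+01  1.91391201e+01 -6.27024992e+00 -5.63115608e-03
 -6.45729157e+01 -4.40184205e+01]
base 4694 (array([576.5, 107.2]), 191.8, 140.2, -15.3) 0.006667998942638337
stock 2984 (array([568.6, 120. ]), 117.8, 46.5, -16.1) 0.026586361198453035
grip 1595 (array([582.5, 127.7]), 105.3, 83.6, -16.1) 0.08368103895786866
all 11939 (array([576.5, 107.2]), 191.8, 140.2, -15.3) 0.02625919702109092
```

View pics/w1.png

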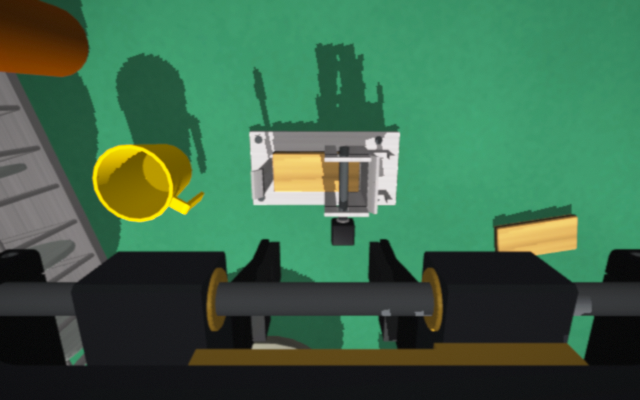

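```bash
python3 - <<'E'
from h import *
P=np.load('w1.npy'); p=cv2.imread('pics/w1.png')[:,:,::-1].astype(int)
c=np.zeros(P.shape[:2],bool); c[124:212,244:406]=1
base=c&(P[...,2]>.003)&(P[...,2]<.010)
b,l,w,a=rect(P[base]); print('base',b,l,w,a,np.median(P[base][:,2]))
o=b+rz(a)[:2,:2]@[8,0]; print('rack origin',o)
g=np.zeros_like(c); g[212:246,325:362]=1
g&=(p.max(-1)<70)&(P[...,2]>.05)
print('grip',g.sum(),rect(P[g&(P[...,2]>.079)]),np.percentile(P[g][:,2],[5,50,95]))
R=rz(a)[:2,:2]
q=(P[g&(P[...,2]>.079)][:,:2]*1000-o)@R; print('grip in rack',q.min(0),q.max(0))
st=c&(P[...,2]>.022)&(P[...,2]<.03)&(p[...,0]-p[...,2]>40); q=(P[st][:,:2]*1000-o)@R; print('stock',np.percentile(q,[1,99],axis=0),np.median(P[st][:,2]))
wl=c&(P[...,2]>.080); q=(P[wl][:,:2]*1000-o)@R; print('walls',q.min(0),q.max(0),P[wl][:,2].max())
np.save('rack.npy',np.r_[o,a])
rk=lambda x,y,z,yaw:(*(o+R@[x,y]),z,a+yaw)
plan(rk(-24,42,150,-90),rk(-24,42,72,-90))
E
```

```text
base [572.4 122.2] 150.0 80.0 -15.9 0.006672035807817334
rack origin [580.09393048 120.00832625]
grip 538 (array([568. , 162.6]), 22.1, 18.0, 74.7) [0.07638643 0.08425252 0.08542006]
grip in rack [-32.39049787  26.63547453] [-14.29702306  48.80894055]
stock [[-40.48573962 -20.74311943]
 [ 41.31793349  16.45430302]] 0.026623863681150328
walls [-51.50242274 -31.40086669] [50.98502151 20.11063021] 0.08760259431122197
shift [-37.3  16.9  75. ] turn [-0.   0.   0.1]
shift [ 0.  0. 78.] turn [0. 0. 0.]
```

```bash
python3 -m creep '[[0,-35,16,40,0,0,0],[0,-35,16,75,0,0,0],[0,-35,16,110,0,0,0],[0,-35,16,150,0,0,0],[0,-35,16,150,0,0,0],[0,-35,16,150,0,0,0]]'
python3 - <<'E'
from h import *
p,d,P,X,f,m=cam('side'); save(p,'s2.png',(250,120,390,225),5)
s=r.sense();print(s['tcp_pos'],s['wrist_force'],s['gripper_width'])
E
```

```text
time_s: 3.33
tcp_pos: [0.5688, 0.1643, 0.2377]
ee_rot: [[-0.273, -0.962, -0.004], [-0.962, 0.273, -0.003], [0.004, 0.003, -1.0]]
wrist_force: [0.3, 0.8, 2.1]
gripper_width: 0.501
gripper_force: 0.0
[0.56988016 0.16458654 0.24016283] [0.09612088 0.41292247 1.28633369] 0.49792768740093646
```

View pics/s2.png

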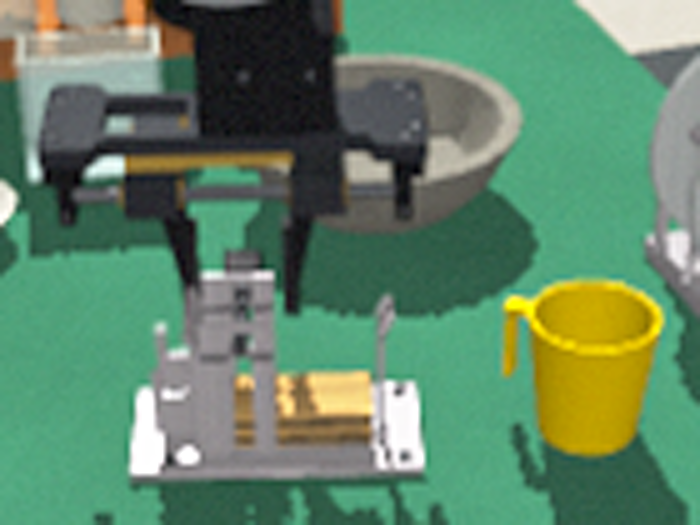

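```bash
python3 -m creep '[[-1,0,0,2,0,0,0],[-1,0,0,2,0,0,0],[-1,0,0,2,0,0,0],[-1,0,0,2,0,0,0],[-1,0,0,2,0,0,0],[-1,0,0,2,0,0,0],[-1,0,0,2,0,0,0],[-1,0,0,2,0,0,0]]'
python3 - <<'E'
from h import *
s=r.sense();print(s['tcp_pos'],s['wrist_force'],s['gripper_width'],s['gripper_force'])
E
python3 -m creep '[[-1,-8,0,-0.5,0,0,0],[-1,-16,0,-0.5,0,0,0],[-1,-24,0,-0.5,0,0,0],[-1,-32,0,-0.5,0,0,0],[-1,-40,0,-0.5,0,0,0],[-1,-48,0,-0.5,0,0,0],[-1,-56,0,-0.5,0,0,0],[-1,-66,0,-0.5,0,0,0]]'
python3 -m creep '[[-1,-4,0,0,0,0,0],[-1,-4,0,0,0,0,0],[-1,-4,0,-10,0,0,0],[-1,-4,0,-20,0,0,0],[-1,-4,0,-20,0,0,0],[-1,-4,0,-20,0,0,0]]'
python3 - <<'E'
from h import *
s=r.sense();print(s['tcp_pos'],s['wrist_force'],s['gripper_width'],s['gripper_force'])
p,d,P,X,f,m=cam('side'); save(p,'s3.png',(250,100,390,225),5)
E
```

```text
time_s: 4.05
tcp_pos: [0.5697, 0.1635, 0.2376]
ee_rot: [[-0.275, -0.962, 0.001], [-0.962, 0.275, 0.0], [-0.001, -0.001, -1.0]]
wrist_force: [-0.4, -0.7, 4.4]
gripper_width: 0.225
gripper_force: 30.0
[0.56972721 0.16354982 0.23761161] [-0.37324433 -0.74043274  4.40965281] 0.22495941272852418 30.00064923427999
time_s: 4.72
tcp_pos: [0.5876, 0.2279, 0.2366]
ee_rot: [[-0.275, -0.961, -0.0], [-0.961, 0.275, 0.001], [-0.001, 0.0, -1.0]]
wrist_force: [1.2, -0.3, -0.2]
gripper_width: 0.228
gripper_force: 30.0
time_s: 5.22
tcp_pos: [0.5889, 0.2306, 0.2588]
ee_rot: [[-0.275, -0.961, 0.002], [-0.961, 0.275, 0.002], [-0.002, -0.002, -1.0]]
wrist_force: [0.3, -0.2, -0.7]
gripper_width: 0.227
gripper_force: 30.0
[0.58886409 0.23059527 0.25879676] [ 0.26713763 -0.20364605 -0.69948246] 0.22670679439773378 29.999674670398235
```

View pics/s3.png

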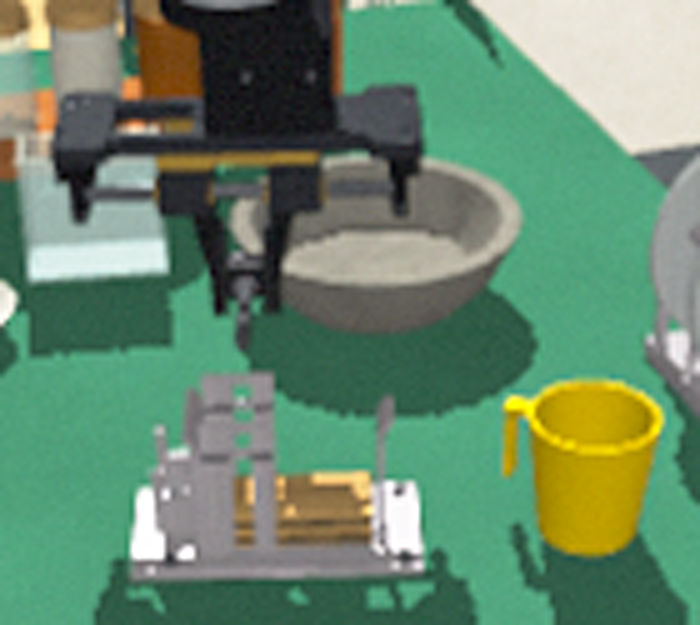

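```bash
python3 -m creep '[[-1,0,10,-8,0,0,0],[-1,0,35,-8,0,0,0],[-1,20,35,-8,0,0,0],[-1,40,35,-8,0,0,0],[-1,60,35,-8,0,0,0],[-1,70,35,-8,0,0,0],[-1,70,35,-8,0,0,0],[-1,70,35,-8,0,0,0]]'
python3 -m creep '[[-1,0,0,0,0,0,0],[-1,0,0,15,0,0,0],[-1,0,0,15,0,0,0],[-1,0,0,15,0,0,0]]'
python3 - <<'E'
from h import *
s=r.sense();t=np.array(s['tcp_pos'])*1000;print(t)
p,d,P,X,f,m=cam('side'); save(p,'s4.png',(250,130,350,225),6)
a=-16;R=rz(a)[:2,:2]
# shank points: in tool-relative rack axes
q=P.reshape(-1,3)*1000; ok=~np.isnan(q[:,0]); q=q[ok]; loc=(q[:,:2]-t[:2])@R
z=q[:,2]-(t[2]-164)
k=(abs(loc[:,0])<6)&(loc[:,1]<-10)&(loc[:,1]>-85)&(abs(z)<15)
for y in range(-80,-9,5):
    j=k&(abs(loc[:,1]-y)<2.5); print(y,j.sum(),np.round([np.median(loc[j,0]),np.median(z[j])],1) if j.sum() else '')
E
```

```text
time_s: 5.93
tcp_pos: [0.5358, 0.1731, 0.2657]
ee_rot: [[-0.275, -0.961, 0.001], [-0.961, 0.275, 0.0], [-0.001, -0.001, -1.0]]
wrist_force: [0.6, 0.1, 0.0]
gripper_width: 0.227
gripper_force: 30.0
time_s: 6.27
tcp_pos: [0.5358, 0.1737, 0.2496]
ee_rot: [[-0.274, -0.962, -0.002], [-0.962, 0.274, -0.001], [0.001, 0.001, -1.0]]
wrist_force: [-0.0, 0.0, -0.7]
gripper_width: 0.227
gripper_force: 30.0
[535.8125846  173.68145203 249.55201938]
-80 0 
-75 7 [1.5 0.3]
-70 2 [1.2 1.3]
-65 5 [1.  1.8]
-60 5 [3.2 1.1]
-55 3 [2.8 2.1]
-50 4 [3.8 1.9]
-45 2 [1.2 2.7]
-40 2 [3.4 1.2]
-35 2 [3.2 1.5]
-30 4 [2.9 1.1]
-25 3 [1.4 0.8]
-20 3 [3.8 3. ]
-15 6 [1.  2.2]
-10 8 [-1.7  3.4]
```

View pics/s4.png

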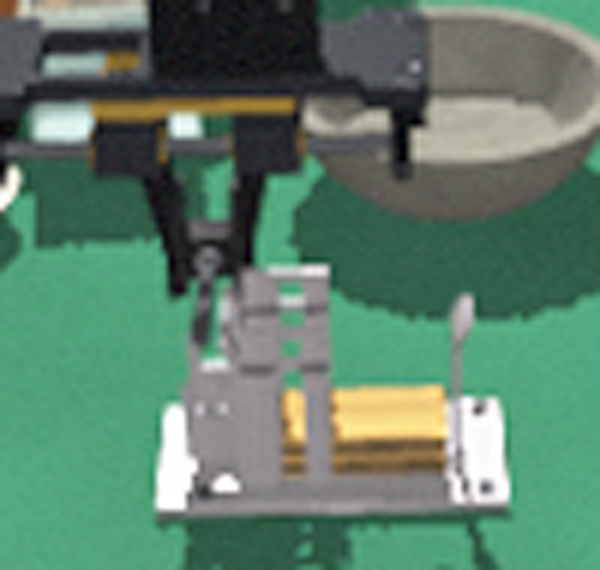

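```bash
python3 -m creep '[[-1,0,0,10,0,0,0],[-1,0,0,20,0,0,0],[-1,0,0,28,0,0,0],[-1,0,0,34,0,0,0],[-1,0,0,38,0,0,0],[-1,0,0,40,0,0,0],[-1,0,0,40,0,0,0],[-1,0,0,40,0,0,0]]'
python3 - <<'E'
from h import *
s=r.sense();t=np.array(s['tcp_pos'])*1000;print(t,s['wrist_force'],s['moment'])
p,d,P,X,f,m=cam('side'); save(p,'s5.png',(250,130,350,225),6)
E
```

```text
time_s: 6.98
tcp_pos: [0.5359, 0.1731, 0.2103]
ee_rot: [[-0.275, -0.961, 0.0], [-0.961, 0.275, 0.0], [-0.0, -0.0, -1.0]]
wrist_force: [1.1, -0.7, -0.2]
gripper_width: 0.224
gripper_force: 30.0
[535.92800012 173.13877117 210.33452324] [ 1.08398534 -0.6946639  -0.19284241] [ 0.10553431 -0.02226148 -0.03794567]
```

View pics/s5.png

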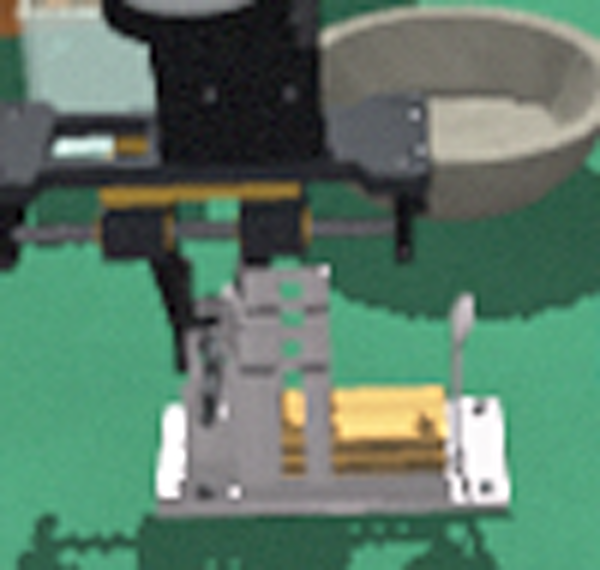

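```bash
python3 -m creep '[[-1,0,0,1.5,0,0,0],[-0.3,0,0,1.5,0,0,0],[0,0,0,1.5,0,0,0],[0,0,0,1.5,0,0,0],[0,0,0,-30,0,0,0],[0,0,0,-70,0,0,0],[0,0,0,-110,0,0,0],[0,0,0,-130,0,0,0]]'
python3 -m creep '[[0,50,0,-30,0,0,0],[0,50,0,-30,0,0,0],[0,50,0,-30,0,0,0],[0,50,0,-30,0,0,0]]'
python3 - <<'E'
from h import *
p,d,P,X,f,m=cam('wrist'); save(p,'w2.png'); np.save('w2.npy',P)
p2,d2,P2,*_=cam('side'); np.save('s6.npy',P2)
s=r.sense();print(s['tcp_pos'])
o=np.array([580.1,120.])-[0,0];R=rz(-16)[:2,:2]
for n,Q in [('w',P),('s',P2)]:
    q=Q.reshape(-1,3)*1000;q=q[~np.isnan(q[:,0])];l=(q[:,:2]-o)@R
    k=(q[:,2]>35)&(q[:,2]<60)&(l[:,0]<-48)&(l[:,0]>-80)&(abs(l[:,1])<70)
    for y in range(-45,65,8):
        j=k&(abs(l[:,1]-y)<4); print(n,y,j.sum(),np.round([np.median(l[j,0]),np.median(q[j,2])],1) if j.sum() else '')
E
```

```text
time_s: 7.7
tcp_pos: [0.5366, 0.1734, 0.3457]
ee_rot: [[-0.274, -0.962, 0.007], [-0.962, 0.274, 0.003], [-0.005, -0.006, -1.0]]
wrist_force: [1.4, 0.1, 1.7]
gripper_width: 0.496
gripper_force: 0.0
time_s: 8.03
tcp_pos: [0.5217, 0.1243, 0.3706]
ee_rot: [[-0.276, -0.961, 0.001], [-0.961, 0.276, 0.001], [-0.001, -0.001, -1.0]]
wrist_force: [0.1, 0.5, -1.2]
gripper_width: 0.503
gripper_force: 0.0
[0.52195179 0.12520325 0.36925392]
w -45 0 
w -37 20 [-58.7  46.9]
w -29 82 [-58.7  47.9]
w -21 214 [-59.5  48. ]
w -13 79 [-58.7  47.8]
w -5 79 [-58.7  47.7]
w 3 78 [-58.7  47.7]
w 11 76 [-58.7  47.9]
w 19 183 [-61.4  47.7]
w 27 166 [-59.6  48.6]
w 35 180 [-58.6  54.5]
w 43 184 [-58.2  54.4]
w 51 46 [-57.7  54.2]
w 59 0 
s -45 0 
s -37 6 [-53.7  44.9]
s -29 17 [-58.9  44.7]
s -21 18 [-58.3  46.9]
s -13 7 [-54.4  45.9]
s -5 5 [-55.   46.6]
s 3 4 [-54.1  45.8]
s 11 15 [-58.4  45.3]
s 19 13 [-60.9  45.9]
s 27 13 [-59.   48.7]
s 35 10 [-57.8  51.8]
s 43 3 [-57.   51.4]
s 51 4 [-58.4  52.3]
s 59 0
```

View pics/w2.png

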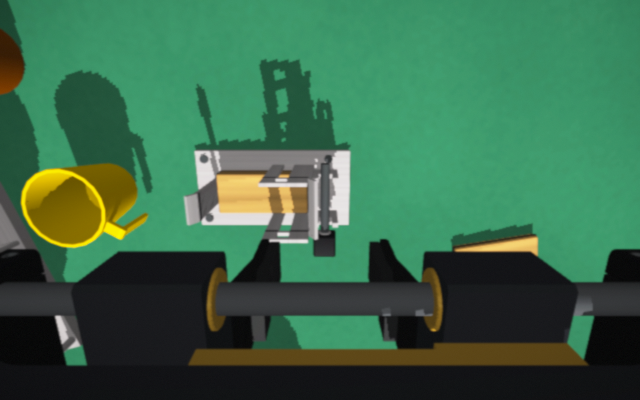

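```bash
python3 - <<'E'
from h import *
P=np.load('w2.npy');o=np.array([580.1,120.]);R=rz(-16)[:2,:2]
q=P.reshape(-1,3)*1000;q=q[~np.isnan(q[:,0])];l=(q[:,:2]-o)@R
k=(q[:,2]>83.5)&(q[:,2]<90)&(l[:,0]>-45)&(l[:,0]<-8)&(abs(l[:,1])<40)
print(np.histogram(l[k,1],np.arange(-40,41,2)), np.median(q[k,2]))
k=(abs(q[:,2]-6.5)<3)&(l[:,0]>-85)&(l[:,0]<70)&(abs(l[:,1])<45)
print('base',np.percentile(l[k],[.5,99.5],axis=0),np.percentile(l[k&(l[:,0]<-62)],[1,99],axis=0),np.percentile(l[k&(l[:,0]>50)],[1,99],axis=0))
k=(q[:,2]>23)&(q[:,2]<30)&(l[:,0]>-5)&(l[:,0]<43)&(abs(l[:,1])<30);print('stock',np.percentile(l[k],[1,99],axis=0))
k=(q[:,2]>70)&(q[:,2]<82)&(l[:,0]>44)&(abs(l[:,1])<25);print('tab',np.percentile(l[k],[2,50,98],axis=0))
E
```

```text
(array([  0,   0,   0,   0,   0,   0,  42, 129,  49,   0,   0,   0,   0,
         0,   0,   0,   0,   0,   0,   0,   0,   0,   0,   0,   0,   0,
         0,   0,   0,  44,  92,  23,   0,   0,   0,   0,   0,   0,   0,
         0]), array([-40, -38, -36, -34, -32, -30, -28, -26, -24, -22, -20, -18, -16,
       -14, -12, -10,  -8,  -6,  -4,  -2,   0,   2,   4,   6,   8,  10,
        12,  14,  16,  18,  20,  22,  24,  26,  28,  30,  32,  34,  36,
        38,  40])) 85.52064018689693
base [[-82.55709214 -39.85616513]
 [ 66.03859487  35.36201692]] [[-82.78957878 -39.63977639]
 [-62.59277928  34.73451215]] [[ 50.17056271 -39.7646404 ]
 [ 66.50538488  35.21385534]]
stock [[ -4.27980174 -20.92103145]
 [ 41.17049052  16.10048899]]
tab [[ 45.29142681 -24.07129411]
 [121.66301252  -1.99190955]
 [187.65279644  23.07638981]]
```

```bash
python3 - <<'E'
from h import *
plan((505,-50,215,-54),(505,-222,225,1.4))
E
```

```text
shift [173.1 -31.9  -9.6] turn [  0.1  -0.  -52. ]
shift [139.2 101.1 -10. ] turn [  0.    0.  -55.4]
```

```bash
python3 -m creep '[[-1,173,-32,-10,0,0,-52],[-1,173,-32,-10,0,0,-52],[-1,173,-32,-10,0,0,-52],[-1,173,-32,-10,0,0,-52],[-1,173,-32,-10,0,0,-52],[-1,173,-32,-10,0,0,-52],[-1,173,-32,-10,0,0,-52],[-1,173,-32,-10,0,0,-52]]'
python3 -m creep '[[-1,139,101,-10,0,0,-55.4],[-1,139,101,-10,0,0,-55.4],[-1,139,101,-10,0,0,-55.4],[-1,139,101,-10,0,0,-55.4],[-1,139,101,-10,0,0,-55.4],[-1,139,101,-10,0,0,-55.4],[-1,139,101,-10,0,0,-55.4],[-1,139,101,-10,0,0,-55.4]]'
python3 -m creep '[[-1,0,0,0,0,0,0],[-1,0,0,0,0,0,0],[-1,0,0,0,0,0,0],[-1,0,0,0,0,0,0]]'
python3 - <<'E'
from h import *
p,d,P,X,f,m=cam('wrist'); save(p,'w3.png'); np.save('w3.npy',P)
s=r.sense();print(s['tcp_pos'],s['gripper_width'],s['joints'])
bam=(P[...,2]>.035)&(P[...,2]<.046)
hsv=cv2.cvtColor(p,cv2.COLOR_RGB2HSV)
print(hsv[180:220:8,200:440:20].reshape(-1,3)[:12].tolist())
print('tray', rect(P[bam&(P[...,0]>.40)&(P[...,0]<.6)]),np.median(P[bam][:,2]))
m2=(bam&(p[...,0]>150)&(p[...,1]>110)).astype(np.uint8)
m2=cv2.erode(m2,np.ones((3,3)))
n,lab,st,ce=cv2.connectedComponentsWithStats(m2)
for i in range(1,n):
    if st[i,4]>300: print(ce[i].round(),st[i,4],rect(P[lab==i]),np.round(np.median(P[lab==i][:,2]),4))
E
```

```text
time_s: 8.8
tcp_pos: [0.5056, -0.0502, 0.3787]
ee_rot: [[0.592, -0.806, -0.003], [-0.806, -0.592, -0.0], [-0.001, 0.002, -1.0]]
wrist_force: [0.6, 0.4, 0.4]
gripper_width: 0.032
gripper_force: 0.0
time_s: 9.47
tcp_pos: [0.5059, -0.2222, 0.3883]
ee_rot: [[1.0, 0.004, -0.003], [0.004, -1.0, 0.001], [-0.003, -0.001, -1.0]]
wrist_force: [-0.2, -0.7, 0.3]
gripper_width: 0.004
gripper_force: 0.0
time_s: 9.8
tcp_pos: [0.5056, -0.2216, 0.3898]
ee_rot: [[1.0, -0.003, -0.001], [-0.003, -1.0, 0.0], [-0.001, -0.0, -1.0]]
wrist_force: [0.3, -0.3, 0.7]
gripper_width: 0.007
gripper_force: 0.0
[ 0.50554299 -0.22163043  0.38994991] 0.009893372673621071 [-6.84507867e+00  1.56151828e+01 -1.12236189e+01 -1.32494191e-03
 -6.31909718e+01  9.67107055e+01]
[[21, 138, 240], [10, 184, 101], [19, 149, 214], [22, 139, 241], [21, 142, 235], [20, 144, 231], [15, 157, 83], [20, 143, 233], [20, 145, 231], [11, 181, 100], [20, 145, 231], [20, 141, 237]]
tray (array([ 506.5, -296.2]), 468.7, 118.2, -89.0) 0.04062760307755425
[465. 174.] 3208 (array([ 510.5, -352.9]), 81.6, 36.9, 1.5) 0.0407
[354. 177.] 3161 (array([ 507.7, -249.4]), 82.0, 35.8, 1.5) 0.0407
[410. 176.] 3178 (array([ 509.1, -301. ]), 81.4, 36.6, 1.2) 0.0407
[299. 179.] 3075 (array([ 506.6, -197.7]), 81.7, 35.2, 1.5) 0.0407
[244. 180.] 3062 (array([ 505.2, -145.5]), 82.1, 36.2, 1.8) 0.0407
[189. 182.] 3022 (array([504. , -93.7]), 81.8, 36.5, 1.3) 0.0407
```

View pics/w3.png

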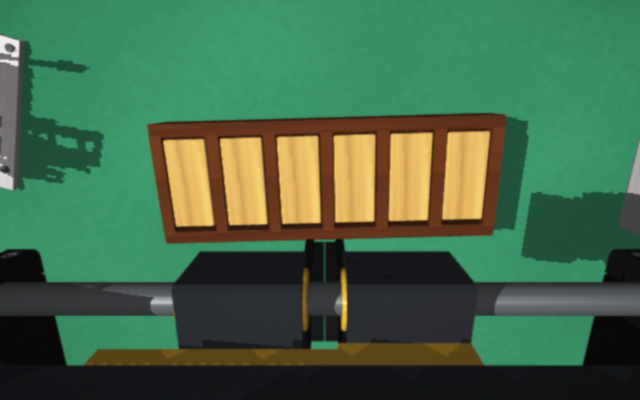

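```bash
python3 -m creep '[[-1,-30,-129,0,0,0,-1.6],[-1,-30,-129,40,0,0,-1.6],[-1,-30,-129,80,0,0,-1.6],[-1,-30,-129,115,0,0,-1.6],[-1,-30,-129,145,0,0,-1.6],[-1,-30,-129,158,0,0,-1.6],[-1,-30,-129,158,0,0,-1.6],[-1,-30,-129,158,0,0,-1.6]]'
python3 -m creep '[[-1,0,0,7,0,0,0],[-1,0,0,10,0,0,0],[-1,0,0,13,0,0,0],[-1,0,0,16,0,0,0],[-1,0,0,19,0,0,0],[-1,0,0,22,0,0,0],[-1,0,0,23,0,0,0],[-1,0,0,23,0,0,0]]'
python3 -m creep '[[-1,0,0,0,0,0,0],[-1,0,0,-30,0,0,0],[-1,0,0,-70,0,0,0],[-1,0,0,-110,0,0,0],[-1,0,0,-140,0,0,0],[-1,0,0,-160,0,0,0],[-1,0,0,-160,0,0,0],[-1,0,0,-160,0,0,0]]'
python3 - <<'E'
from h import *
p,d,P,X,f,m=cam('wrist'); save(p,'w4.png'); np.save('w4.npy',P)
s=r.sense();print(s['tcp_pos'],s['gripper_width'])
o=np.array([507.2,-221.9]);R=rz(1.43)[:2,:2]
q=P*1000; l=(q[...,:2]-o)@R; k=(p[...,0]>140)&(p[...,1]>100)&(abs(l[...,0])<60)&(abs(l[...,1]-130)<24)&(q[...,2]>0)&(q[...,2]<90)
L=l[k];Z=q[k][:,2]
for x in range(-50,50,8):
    j=abs(L[:,0]-x)<4; print(x,j.sum(),np.round([np.median(Z[j]),*np.percentile(L[j,1],[2,98])],1) if j.sum() else '')
E
```

```text
time_s: 10.52
tcp_pos: [0.4757, -0.0927, 0.2317]
ee_rot: [[1.0, 0.027, -0.003], [0.027, -1.0, -0.001], [-0.003, 0.001, -1.0]]
wrist_force: [0.5, -0.5, 0.0]
gripper_width: 0.005
gripper_force: 0.0
time_s: 11.18
tcp_pos: [0.4761, -0.093, 0.2112]
ee_rot: [[1.0, 0.027, 0.002], [0.027, -1.0, -0.001], [0.002, 0.001, -1.0]]
wrist_force: [-3.2, 1.0, 14.8]
gripper_width: 0.005
gripper_force: 7.0
time_s: 11.85
tcp_pos: [0.4754, -0.0929, 0.3703]
ee_rot: [[1.0, 0.026, 0.003], [0.026, -1.0, 0.001], [0.003, -0.001, -1.0]]
wrist_force: [0.4, -0.6, 0.3]
gripper_width: 0.008
gripper_force: 0.0
[ 0.47503397 -0.09293108  0.36884866] 0.003325781538740684
-50 0 
-42 63 [ 16.3 110.4 122.8]
-34 119 [ 21.1 110.8 127.8]
-26 172 [ 26.4 110.3 133.4]
-18 251 [ 32.3 110.9 139.7]
-10 318 [ 37.9 110.5 146.5]
-2 348 [ 43.2 111.  146.2]
6 366 [ 48.7 110.9 146.9]
14 420 [ 54.2 110.9 146.5]
22 441 [ 59.  110.8 146.7]
30 90 [ 54.7 111.1 145.5]
38 0 
46 0
```

View pics/w4.png

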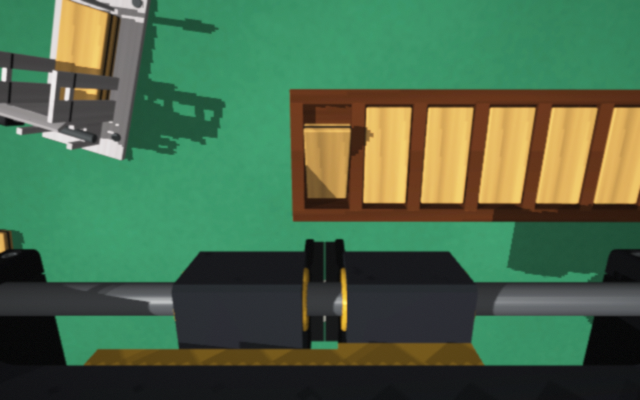

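```bash
cat >> h.py <<'E'
TO=np.array([507.2,-221.9]);TA=1.43
RO=np.array([581.3,117.4]);RA=-16.
def tr(x,y,z,p=0): return (*(TO+rz(TA)[:2,:2]@[x,y]),z,TA,p)
def rk(x,y,z,p=0,yaw=0): return (*(RO+rz(RA)[:2,:2]@[x,y]),z,RA+yaw,p)
def lift_plan(y,start=None): plan(tr(-20.9,y,112,35),tr(13.5,y,63,35),tr(13.5,y,133,35),start=start)
E
python3 -c "
from h import *
lift_plan(130)"
```

```text
shift [-86.   -0.3 122.5] turn [-0. 35.  0.]
shift [ 0.1  0.  59.9] turn [0. 0. 0.]
shift [ 40.2   0.  -57.3] turn [0. 0. 0.]
```

```bash
python3 -m creep '[[0.2,-30,0,30,0,7,0],[0.2,-60,0,50,0,14,0],[0.2,-86,0,80,0,21,0],[0.2,-86,0,105,0,28,0],[0.2,-86,0,122.5,0,35,0],[0.2,-86,0,122.5,0,35,0],[0.2,-86,0,122.5,0,35,0],[0.2,-86,0,122.5,0,35,0]]'
python3 - <<'E'
from h import *
s=r.sense();print(s['tcp_pos'],np.round(s['ee_rot'],3).tolist(),s['gripper_width'])
plan(tr(13.5,130,63,35))
p,d,P,X,f,m=cam('wrist')
l=(P*1000)[...,:2]; l=(l-TO)@rz(TA)[:2,:2]; q=P*1000
p2=cam('side')[0]; save(np.vstack([p,p2]),'w5.png',None,.75)
E
```

```text
time_s: 12.57
tcp_pos: [0.3877, -0.1297, 0.2487]
ee_rot: [[0.853, 0.059, 0.518], [0.021, -0.997, 0.078], [0.521, -0.056, -0.852]]
wrist_force: [-0.6, -1.0, 0.3]
gripper_width: 0.527
gripper_force: 0.0
[ 0.38765299 -0.1297075   0.24869086] [[0.853, 0.059, 0.518], [0.021, -0.997, 0.078], [0.521, -0.056, -0.852]] 0.5265528865653971
shift [  4.5 -30.7  65.1] turn [-3.7  3.6 -0.1]
```

View pics/w5.png

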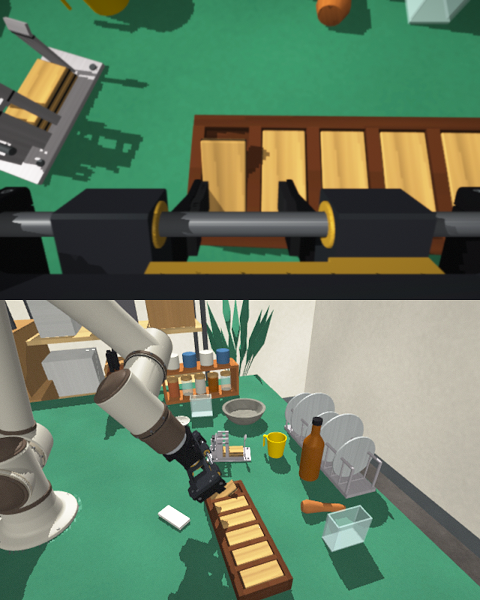

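```bash
python3 -m creep '[[0.2,4,-31,5,-3.7,3.6,0],[0.2,4,-31,5,-3.7,3.6,0],[0.2,4,-31,5,-3.7,3.6,0],[0.2,4,-31,5,-3.7,3.6,0],[0.2,4,-31,5,-3.7,3.6,0]]'
python3 - <<'E'
from h import *
s=r.sense();print(s['tcp_pos'],s['joints'])
plan(tr(-20.9,130,112,35))
E
```

```text
time_s: 13.08
tcp_pos: [0.3912, -0.1325, 0.2473]
ee_rot: [[0.816, 0.058, 0.575], [0.019, -0.997, 0.073], [0.578, -0.049, -0.815]]
wrist_force: [-0.0, 0.9, -0.9]
gripper_width: 0.602
gripper_force: 0.0
[ 0.39121145 -0.13253585  0.24726885] [ -1.34023607  10.14894917 -36.96726691 -32.91696781  -9.19989817
 124.76711962]
shift [ -1.6 -37.7   2.3] turn [-3.4 -0.3 -0.1]
```

```bash
python3 - <<'E'
from h import *
plan(tr(1.7,130,116,17),tr(17.8,130,63,17),tr(19,130,133,17))
E
```

```text
shift [ 69.8 -36.7  20.3] turn [ -3.4 -18.3   0.5]
shift [-0.1 -0.  55.4] turn [0. 0. 0.]
shift [ 21.6  -0.  -66.6] turn [0. 0. 0.]
```

```bash
python3 -m creep '[[0.2,30,-15,-10,-1.5,-7,0],[0.2,69.8,-36.7,-10,-3.4,-14,0],[0.2,69.8,-36.7,0,-3.4,-18.3,0.5],[0.2,69.8,-36.7,20,-3.4,-18.3,0.5],[0.2,69.8,-36.7,20,-3.4,-18.3,0.5],[0.2,69.8,-36.7,20,-3.4,-18.3,0.5],[0.2,69.8,-36.7,20,-3.4,-18.3,0.5],[0.2,69.8,-36.7,20,-3.4,-18.3,0.5]]'
python3 - <<'E'
from h import *
s=r.sense();print(s['tcp_pos'],s['joints'])
plan(tr(1.7,130,116,17),tr(17.8,130,63,17),tr(19,130,133,17))
E
```

```text
time_s: 13.75
tcp_pos: [0.4572, -0.0931, 0.2731]
ee_rot: [[0.956, 0.023, 0.293], [0.022, -1.0, 0.007], [0.293, -0.0, -0.956]]
wrist_force: [-0.3, -0.5, 0.4]
gripper_width: 0.601
gripper_force: 0.0
[ 0.45717283 -0.09307921  0.27311204] [  9.03958617  12.7788656  -38.72075612   6.05659528 -21.68563872
  77.00020508]
shift [0.4 0.  0.4] turn [ 0.  -0.1 -0.1]
shift [-0.1 -0.  55.4] turn [0. 0. 0.]
shift [ 21.6  -0.  -66.6] turn [0. 0. 0.]
```

```bash
python3 -m creep '[[0.2,0,0,15,0,0,0],[0.2,0,0,30,0,0,0],[0.2,0,0,42,0,0,0],[0.2,0,0,50,0,0,0],[0.2,0,0,55,0,0,0],[0.2,0,0,55,0,0,0],[0.2,0,0,55,0,0,0]]'
python3 - <<'E'
from h import *
s=r.sense();print(s['tcp_pos'],s['joints'])
plan(tr(17.8,130,63,17))
p,d,P,X,f,m=cam('side'); save(p,'s7.png',(240,210,360,310),6)
E
```

```text
time_s: 14.33
tcp_pos: [0.4739, -0.0931, 0.2212]
ee_rot: [[0.955, 0.023, 0.295], [0.022, -1.0, 0.007], [0.295, -0.0, -0.956]]
wrist_force: [-0.3, 1.0, 0.3]
gripper_width: 0.599
gripper_force: 0.0
[ 0.47391802 -0.09313097  0.2211822 ] [  8.49752934  19.35400545 -41.0541375    9.58168962 -12.75675731
  73.77207027]
shift [-0.5 -0.4  1.3] turn [ 0.  -0.1 -0.1]
```

View pics/s7.png

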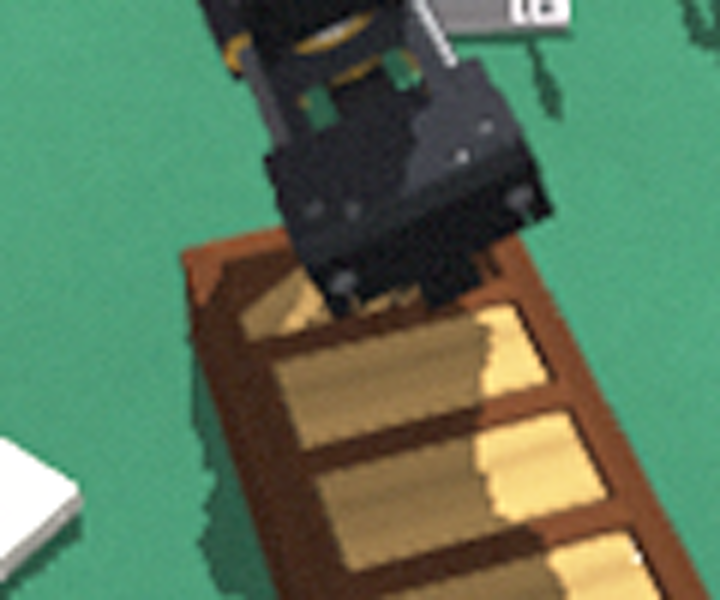

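```bash
python3 -m creep '[[-1,0,0,1,0,0,0],[-1,0,0,1,0,0,0],[-1,0,0,1,0,0,0],[-1,0,0,1,0,0,0],[-1,0,0,1,0,0,0],[-1,0,0,1,0,0,0],[-1,0,0,1,0,0,0]]'
python3 -m creep '[[-1,3,0,-9,0,0,0],[-1,6,0,-18,0,0,0],[-1,10,0,-32,0,0,0],[-1,15,0,-48,0,0,0],[-1,22,0,-67,0,0,0],[-1,29,0,-90,0,0,0],[-1,29,0,-90,0,0,0],[-1,29,0,-90,0,0,0]]'
python3 - <<'E'
from h import *
s=r.sense();print(s['tcp_pos'],s['joints'])
plan(rk(34,0,175,-18),rk(34,0,140,-18))
E
```

```text
time_s: 14.97
tcp_pos: [0.4746, -0.0929, 0.2204]
ee_rot: [[0.955, 0.023, 0.295], [0.022, -1.0, 0.007], [0.295, -0.0, -0.955]]
wrist_force: [-0.3, -2.0, 2.0]
gripper_width: 0.434
gripper_force: 30.0
time_s: 15.63
tcp_pos: [0.4758, -0.0927, 0.3158]
ee_rot: [[0.954, 0.023, 0.298], [0.022, -1.0, 0.008], [0.298, -0.001, -0.955]]
wrist_force: [-0.8, 0.5, -1.0]
gripper_width: 0.426
gripper_force: 29.9
[ 0.47577333 -0.09272366  0.31583305] [  8.74861212  10.69480509 -32.76224746   4.39638024 -29.4263723
  79.06687951]
shift [ 187.  -182.4   42.6] turn [  0.1 -35.   17.6]
shift [10.8  0.  33.3] turn [0. 0. 0.]
```

```bash
python3 - <<'E'
from h import *
plan((545,0,190,-16,-18))
E
```

```text
shift [123.3 -76.    6.9] turn [  0.1 -35.   17.6]
```

```bash
python3 -m creep '[[-1,20,-12,-10,0,-6,3],[-1,40,-25,-10,0,-12,6],[-1,60,-40,-5,0,-18,9],[-1,80,-55,0,0,-24,12],[-1,100,-65,5,0,-30,15],[-1,123,-76,7,0,-35,17.5],[-1,123,-76,7,0,-35,17.5],[-1,123,-76,7,0,-35,17.5]]'
cat >> h.py <<'E'
def held():
    """lid in hand: fit its pose in the tool frame and world from side+top"""
    s=r.sense(); t=np.array(s['tcp_pos']); R=np.array(s['ee_rot']); print(np.round(t,4),s['gripper_width'])
    for c in ['side','top']:
        p,d,P,*_=cam(c); q=(P-t)@R*1000
        k=(p[...,0].astype(int)-p[...,2]>35)&(p[...,0]>90)&(q[...,0]>-110)&(q[...,0]<40)&(abs(q[...,1])<30)&(q[...,2]>130)&(q[...,2]<215)
        if k.sum()<20: print(c,'few',k.sum()); continue
        a=q[k]; w=P[k]*1000; n=np.linalg.svd(w-w.mean(0),full_matrices=False)[2][2]; n*=np.sign(n[2])
        print(c,k.sum(),'tool pctl x,y,z',np.round(np.percentile(a,[2,50,98],axis=0),1).tolist(),'normal',np.round(n,3),'world',np.round(np.percentile(w,[2,50,98],axis=0),1).tolist())
E
python3 -c "
from h import *
held(); print(r.sense()['joints'])"
```

```text
time_s: 16.3
tcp_pos: [0.5944, -0.0136, 0.3415]
ee_rot: [[0.913, -0.274, -0.302], [-0.261, -0.962, 0.082], [-0.314, 0.004, -0.95]]
wrist_force: [-0.5, 0.5, -0.8]
gripper_width: 0.43
gripper_force: 29.9
[ 0.5944 -0.0136  0.3415] 0.4300008748589797
side 391 tool pctl x,y,z [[-72.4, -15.5, 174.1], [-40.0, 7.3, 185.5], [-6.5, 22.4, 197.1]] normal [ 0.006 -0.065  0.998] world [[465.9, -14.9, 172.0], [500.2, 4.6, 178.7], [538.0, 31.6, 180.8]]
top 612 tool pctl x,y,z [[-77.1, -16.1, 170.6], [-40.8, 2.2, 183.0], [-3.8, 20.7, 194.6]] normal [0.029 0.012 1.   ] world [[463.6, -13.7, 177.0], [501.4, 10.1, 180.8], [540.0, 32.5, 184.9]]
[ 12.28332835  25.56392034  -0.98428263  -8.45691199 -79.86359406
  64.48193327]
```

```bash
python3 - <<'E'
from h import *
s=r.sense(); t=np.array(s['tcp_pos'])*1000; R=rz(RA)[:2,:2]
for c in ['side','top']:
    p,d,P,*_=cam(c); q=P*1000; l=(q[...,:2]-RO)@R; lt=(t[:2]-RO)@R; z=q[...,2]
    bam=(p[...,0].astype(int)-p[...,2]>35)&(p[...,0]>90)
    k=bam&(abs(l[...,0]-lt[0]+80)<90)&(abs(l[...,1]-lt[1])<35)&(z>165)&(z<192)
    print(c,'tcp in rack',lt.round(1),'gp',((t+164*np.array(s['ee_rot'])[:,2])[:2]-RO)@R,'held',np.round(np.percentile(l[k],[1,3,97,99],axis=0)-lt,1).tolist())
    st=bam&(z>22)&(z<31)&(l[...,0]>-5)&(l[...,0]<45)&(abs(l[...,1])<30)
    print('stock',st.sum(),np.round(np.percentile(l[st],[1,3,97,99],axis=0),1).tolist())
    b=(~bam)&(abs(z-6.5)<3)&(abs(l[...,0]+8)<85)&(abs(l[...,1])<50)&(p.min(-1)>140)
    print('base',b.sum(),np.round(np.percentile(l[b],[1,3,97,99],axis=0),1).tolist())
    w=(~bam)&(z>82)&(z<92)&(abs(l[...,0]+26)<22)&(abs(l[...,1])<35); print('wall',np.histogram(l[w,1],np.arange(-36,37,3))[0])
E
```

```text
side tcp in rack [  47.2 -123.5] gp [  -4.1170808  -124.14576366] held [[-130.5, -22.7], [-128.8, -21.9], [-62.7, 13.2], [-60.8, 15.3]]
stock 170 [[-3.7, -21.1], [-3.6, -20.7], [42.5, 16.6], [43.2, 19.2]]
base 206 [[-80.5, -40.3], [-79.6, -39.8], [67.4, 32.7], [68.3, 35.1]]
wall [0 0 3 7 5 0 0 0 0 0 0 0 0 0 0 0 0 0 0 0 0 0 0 0]
top tcp in rack [  47.2 -123.5] gp [  -4.1170808  -124.14576366] held [[-134.0, -21.6], [-132.3, -20.6], [-57.8, 15.6], [-55.8, 16.4]]Traceback (most recent call last):
  File "<stdin>", line 9, in <module>
    return _quantile_unchecked(
        a, q, axis, out, overwrite_input, method, keepdims, weights)
    return _ureduce(a,
                    func=_quantile_ureduce_func,
    ...<5 lines>...
                    overwrite_input=overwrite_input,
                    method=method)
    r = func(a, **kwargs)
    result = _quantile(arr,
                       quantiles=q,
    ...<2 lines>...
                       out=out,
                       weights=wgt)
    slices_having_nans = np.isnan(arr[-1, ...])
                                  ~~~^^^^^^^^^
IndexError: index -1 is out of bounds for axis 0 with size 0
```

```bash
python3 - <<'E'
from h import *
R=rz(RA)[:2,:2]
for c in ['top','side']:
    P=np.load(c+'.npy'); p=cv2.imread(c+'.png')[:,:,::-1]; q=P*1000; l=(q[...,:2]-RO)@R; z=q[...,2]
    bam=(p[...,0].astype(int)-p[...,2]>35)&(p[...,0]>90)
    st=bam&(z>22)&(z<31)&(l[...,0]>-5)&(l[...,0]<45)&(abs(l[...,1])<30)
    print(c,'stock',st.sum(),np.round(np.percentile(l[st],[1,3,97,99],axis=0),1).tolist())
    b=(abs(z-6.5)<3)&(abs(l[...,0]+8)<85)&(abs(l[...,1])<50)&(p.min(-1)>140)
    for n,kk in [('near',l[...,0]<-55),('far',l[...,0]>50),('all',z>0)]:
        j=b&kk; print(n,j.sum(),np.round(np.percentile(l[j],[1,3,97,99],axis=0),1).tolist())
E
```

```text
top stock 234 [[-4.3, -19.8], [-3.2, -18.9], [38.1, 17.3], [38.7, 17.8]]
near 187 [[-84.4, -35.5], [-84.1, -33.8], [-56.2, 35.5], [-55.3, 36.9]]
far 73 [[50.2, -37.8], [50.7, -36.8], [64.5, 35.2], [65.0, 36.4]]
all 438 [[-84.2, -36.9], [-83.0, -34.5], [62.9, 36.4], [64.2, 36.9]]
side stock 166 [[-3.7, -21.7], [-3.6, -20.8], [42.6, 17.3], [43.2, 17.8]]
near 70 [[-80.5, -38.2], [-80.3, -36.8], [-56.0, 34.5], [-55.7, 34.8]]
far 90 [[50.5, -38.7], [50.9, -38.0], [68.3, 29.0], [68.6, 31.6]]
all 197 [[-80.3, -39.3], [-79.5, -38.7], [67.3, 33.0], [68.4, 34.6]]
```

```bash
sed -i 's/^RO=.*;RA/RO=np.array([581.6,118.5]);RA/' h.py; python3 - <<'E'
from h import *
plan(rk(38.5,0,150,-18),rk(38.5,0,110,-18),rk(38.5,0,44,-18))
E
```

```text
shift [  52.  -125.    22.4] turn [0.2 0.2 0. ]
shift [12.4  0.  38. ] turn [0. 0. 0.]
shift [20.4  0.  62.8] turn [0. 0. 0.]
```

```bash
python3 -m creep '[[-1,15,-35,0,0,0,0],[-1,30,-70,0,0,0,0],[-1,45,-105,5,0,0,0],[-1,52,-125,14,0,0,0],[-1,52,-125,22,0,0,0],[-1,52,-125,22,0,0,0],[-1,52,-125,22,0,0,0],[-1,52,-125,22,0,0,0]]'
python3 - <<'E'
from h import *
plan(rk(38.5,0,110,-18),rk(38.5,0,44,-18))
p,d,P,*_=cam('side'); s=r.sense(); t=np.array(s['tcp_pos'])*1000; q=P*1000; R=rz(RA)[:2,:2]; l=(q[...,:2]-RO)@R; z=q[...,2]
bam=(p[...,0].astype(int)-p[...,2]>35)&(p[...,0]>90)
k=bam&(abs(l[...,0])<60)&(abs(l[...,1])<40)&(z>115)&(z<160); print('held',k.sum(),np.round(np.percentile(l[k],[1,3,97,99],axis=0),1).tolist(),np.percentile(z[k],[2,98]))
st=bam&(z>15)&(z<31)&(abs(l[...,0])<50)&(abs(l[...,1])<40); print('stock',st.sum(),np.round(np.percentile(l[st],[1,3,97,99],axis=0),1).tolist())
E
```

```text
time_s: 17.17
tcp_pos: [0.6681, 0.0932, 0.3081]
ee_rot: [[0.914, -0.275, -0.298], [-0.262, -0.962, 0.083], [-0.31, 0.002, -0.951]]
wrist_force: [-0.8, -0.6, -0.0]
gripper_width: 0.432
gripper_force: 29.9
shift [12.2 -0.6 40.3] turn [0.1 0.  0. ]
shift [20.4  0.  62.8] turn [0. 0. 0.]
held 313 [[-38.6, -24.1], [-38.2, -23.3], [29.4, 14.7], [31.8, 18.6]] [137.01241649 146.60790897]
stock 258 [[-27.2, -24.9], [-26.8, -23.0], [40.9, 15.8], [43.1, 17.0]]
```

```bash
python3 -m creep '[[-1,4,0,12,0,0,0],[-1,8,0,25,0,0,0],[-1,12,0,38,0,0,0],[-1,15,0,48,0,0,0],[-1,18,0,58,0,0,0],[-1,21,0,67,0,0,0],[-1,24,0,76,0,0,0],[-1,24,0,76,0,0,0]]'
python3 -c "
from h import *
s=r.sense();print(s['wrist_force'],s['gripper_width']);plan(rk(38.5,0,44,-18))"
```

```text
time_s: 17.88
tcp_pos: [0.6673, 0.0942, 0.2247]
ee_rot: [[0.913, -0.274, -0.303], [-0.262, -0.962, 0.082], [-0.314, 0.004, -0.949]]
wrist_force: [-2.0, -0.1, -0.8]
gripper_width: 0.432
gripper_force: 29.9
[-2.00629874 -0.08200742 -0.76630587] 0.4317760040495391
shift [ 7.9  0.1 23.4] turn [ 0.2  0.3 -0. ]
```

```bash
python3 -m creep '[[-1,2,0,7,0,0,0],[-1,4,0,13,0,0,0],[-1,6,0,18,0,0,0],[-1,7,0,21,0,0,0],[-1,8,0,24,0,0,0],[-1,8,0,24,0,0,0]]'
python3 -m creep '[[-0.1,0,0,0,0,0,0],[0.2,0,0,0,0,0,0],[0.2,0,0,0,0,0,0],[0.2,0,0,0,0,0,0],[0.2,0,0,-20,0,0,0],[0.2,0,0,-50,0,0,0],[0.2,0,0,-80,0,0,0],[0.2,0,0,-100,0,0,0]]'
cat >> h.py <<'E'
def stack(c='side'):
    p,d,P,*_=cam(c); q=P*1000; l=(q[...,:2]-RO)@rz(RA)[:2,:2]; z=q[...,2]
    bam=(p[...,0].astype(int)-p[...,2]>35)&(p[...,0]>90)&(abs(l[...,0])<60)&(abs(l[...,1])<32)
    for a in range(10,90,5):
        k=bam&(z>=a)&(z<a+5)
        if k.sum()>5: print(c,a,k.sum(),np.round(np.percentile(l[k],[2,98],axis=0),1).tolist(),round(float(np.median(z[k])),1))
    return p,P
def stray():
    for c in ['side','top','wrist']:
        p,d,P,*_=cam(c); bam=(p[...,0].astype(int)-p[...,2]>35)&(p[...,0]>90)&(P[...,2]>.005)&(P[...,2]<.016)&(P[...,0]>.28)&(P[...,0]<.46)&(P[...,1]>.15)&(P[...,1]<.38)
        if bam.sum()>20: print('stray',c,bam.sum(),rect(P[bam]))
E
python3 -c "
from h import *
s=r.sense();print(s['tcp_pos'],s['wrist_force'],s['gripper_width']); stack(); stray()"
```

```text
time_s: 18.38
tcp_pos: [0.6679, 0.0943, 0.2016]
ee_rot: [[0.914, -0.274, -0.3], [-0.261, -0.962, 0.083], [-0.311, 0.003, -0.95]]
wrist_force: [-0.6, -0.0, 1.2]
gripper_width: 0.43
gripper_force: 30.5
time_s: 19.05
tcp_pos: [0.6988, 0.0857, 0.3002]
ee_rot: [[0.915, -0.274, -0.296], [-0.261, -0.962, 0.083], [-0.307, 0.001, -0.952]]
wrist_force: [0.6, -0.3, 0.7]
gripper_width: 0.598
gripper_force: 0.0
[0.69882023 0.08573449 0.3002471 ] [ 0.58983947 -0.27202127  0.68975461] 0.5980442620769496
side 10 38 [[-25.3, -22.4], [39.9, -18.1]] 12.7
side 15 27 [[-25.6, -24.8], [38.6, -18.1]] 17.9
side 20 39 [[-24.8, -23.1], [39.9, -17.0]] 22.5
side 25 34 [[-26.5, -24.3], [40.0, -17.4]] 27.6
side 30 168 [[-26.7, -21.5], [40.5, 16.8]] 33.9
side 35 46 [[-24.3, -19.8], [40.3, 13.3]] 35.5
stray side 249 (array([375.6, 251.4]), 82.3, 41.9, -5.8)
```

```bash
python3 -c "
from h import *
plan((540,160,210,-10,0),(380,249,215,-6,0))"
```

```text
shift [-187.3  -27.9  -19.6] turn [-0.9 18.1 -5.9]
shift [-173.   -59.9   -5. ] turn [ 0.  0. -4.]
```

```bash
python3 -m creep '[[0.2,-20,-3,-30,0,3,0],[0.2,-60,-9,-40,0,6,-1],[0.2,-100,-15,-40,0,12,-3],[0.2,-140,-20,-30,-0.5,18,-5],[0.2,-187,-28,-20,-0.9,18,-6],[0.2,-187,-28,-20,-0.9,18,-6],[0.2,-187,-28,-20,-0.9,18,-6]]'
python3 -m creep '[[0.2,-40,-15,0,0,0,0],[0.2,-80,-30,0,0,0,-2],[0.2,-120,-45,-5,0,0,-4],[0.2,-155,-55,-5,0,0,-4],[0.2,-173,-60,-5,0,0,-4],[0.2,-173,-60,-5,0,0,-4],[0.2,-173,-60,-5,0,0,-4],[0.2,-173,-60,-5,0,0,-4]]'
python3 -c "
from h import *
print(r.sense()['tcp_pos'],r.sense()['joints']);stray(); stack('top')"
```

```text
time_s: 19.83
tcp_pos: [0.5378, 0.1609, 0.3739]
ee_rot: [[0.986, -0.168, -0.004], [-0.168, -0.986, -0.001], [-0.003, 0.002, -1.0]]
wrist_force: [1.1, -0.0, -0.3]
gripper_width: 0.598
gripper_force: 0.0
time_s: 20.5
tcp_pos: [0.3813, 0.249, 0.3787]
ee_rot: [[0.995, -0.103, -0.002], [-0.103, -0.995, -0.002], [-0.002, 0.002, -1.0]]
wrist_force: [0.8, -0.2, -0.3]
gripper_width: 0.599
gripper_force: 0.0
[0.38133217 0.2489699  0.37872029] [ 53.6673809    6.72448419 -24.47352587  -0.05907011 -58.9704843
  30.47049476]
stray side 252 (array([375.4, 251.9]), 82.7, 43.0, -7.4)
stray top 122 (array([372.7, 254.4]), 82.6, 37.1, -6.8)
stray wrist 3136 (array([373.1, 254.8]), 84.4, 38.2, -6.3)
top 30 158 [[-41.1, -19.2], [37.9, 17.8]] 33.9
top 35 284 [[-41.2, -19.7], [36.3, 16.7]] 36.8
top 40 19 [[-35.3, -19.0], [36.2, 14.5]] 40.8
```

```bash
python3 -c "
from h import *
plan((405,252,60,-6.3,0),(405,252,20,-6.3,0))"
```

```text
shift [ 23.5  -6.3 154.7] turn [0.1 0.1 0.3]
shift [ 0.  0. 40.] turn [0. 0. 0.]
```

```bash
python3 -m creep '[[0.2,23,-6,40,0,0,0],[0.2,23,-6,80,0,0,0],[0.2,23,-6,120,0,0,0],[0.2,23,-6,145,0,0,0],[0.2,23,-6,155,0,0,0],[0.2,23,-6,155,0,0,0],[0.2,23,-6,155,0,0,0]]'
python3 -c "
from h import *
plan((405,252,20,-6.3,0))"
python3 -m creep '[[0.2,0,0,12,0,0,0],[0.2,0,0,24,0,0,0],[0.2,0,0,33,0,0,0],[0.2,0,0,38,0,0,0],[0.2,0,0,39,0,0,0],[0.2,0,0,39,0,0,0]]'
python3 -m creep '[[-1,0,0,0,0,0,0],[-1,0,0,0,0,0,0],[-1,0,0,0,0,0,0],[-1,0,0,0,0,0,0],[-1,0,0,0,0,0,0],[-1,0,0,0,0,0,0],[-1,0,0,0,0,0,0]]'
python3 -m creep '[[-1,0,0,-20,0,0,0],[-1,0,0,-50,0,0,0],[-1,0,0,-85,0,0,0],[-1,0,0,-120,0,0,0],[-1,0,0,-155,0,0,0],[-1,0,0,-155,0,0,0]]'
python3 -c "
from h import *
held()
s=r.sense(); print(s['tcp_pos'],s['gripper_width']); plan((500,180,180,-16,0),rk(32,0,180,0))"
```

```text
time_s: 21.28
tcp_pos: [0.4043, 0.2522, 0.2238]
ee_rot: [[0.995, -0.103, -0.003], [-0.103, -0.995, -0.002], [-0.002, 0.002, -1.0]]
wrist_force: [-0.5, -0.2, 0.4]
gripper_width: 0.597
gripper_force: 0.0
shift [ 0.8  0.  39.8] turn [0.1 0.1 0.4]
time_s: 21.78
tcp_pos: [0.4038, 0.2524, 0.1855]
ee_rot: [[0.995, -0.102, -0.002], [-0.102, -0.995, -0.001], [-0.001, 0.001, -1.0]]
wrist_force: [0.3, -0.3, -0.3]
gripper_width: 0.599
gripper_force: 0.0
time_s: 22.37
tcp_pos: [0.4037, 0.2524, 0.1857]
ee_rot: [[0.995, -0.102, -0.001], [-0.102, -0.995, -0.0], [-0.001, 0.001, -1.0]]
wrist_force: [-1.0, 0.2, 6.3]
gripper_width: 0.425
gripper_force: 30.0
time_s: 22.87
tcp_pos: [0.4052, 0.2536, 0.347]
ee_rot: [[0.995, -0.1, 0.009], [-0.1, -0.995, 0.009], [0.008, -0.01, -1.0]]
wrist_force: [1.0, 0.9, -0.7]
gripper_width: 0.429
gripper_force: 30.0
[0.4052 0.2536 0.347 ] 0.4294430738814117
side 217 tool pctl x,y,z [[-67.2, -17.3, 175.9], [-38.8, 9.9, 177.8], [13.5, 21.9, 184.5]] normal [-0.026 -0.116  0.993] world [[338.5, 236.5, 162.0], [367.9, 249.7, 168.9], [421.4, 275.7, 170.7]]
top 190 tool pctl x,y,z [[-73.9, -13.9, 174.9], [-62.1, 5.4, 178.8], [-44.0, 21.1, 182.4]] normal [-0.018 -0.006  1.   ] world [[332.3, 240.4, 164.1], [344.9, 255.4, 167.7], [362.6, 275.7, 171.7]]
[0.40373532 0.25233926 0.34128717] 0.4326477151281852
shift [103.2  62.1  -2.9] turn [-0.1  0.  10.1]
shift [127.4  36.6   0. ] turn [0. 0. 0.]
```

```bash
python3 -m creep '[[-1,35,20,-3,0,0,3],[-1,70,40,-3,0,0,7],[-1,103,62,-3,0,0,10],[-1,103,62,-3,0,0,10],[-1,103,62,-3,0,0,10]]'
python3 -m creep '[[-1,36,10,0,0,0,0],[-1,72,20,0,0,0,0],[-1,108,31,0,0,0,0],[-1,127,37,0,0,0,0],[-1,127,37,0,0,0,0],[-1,127,37,0,0,0,0],[-1,127,37,0,0,0,0]]'
python3 - <<'E'
from h import *
plan(rk(32,0,110,0),rk(32,0,60,0))
for c in ['side','top']:
    p,d,P,*_=cam(c); q=P*1000; l=(q[...,:2]-RO)@rz(RA)[:2,:2]; z=q[...,2]
    bam=(p[...,0].astype(int)-p[...,2]>35)&(p[...,0]>90)
    k=bam&(abs(l[...,0])<70)&(abs(l[...,1])<40)&(z>145)&(z<190); print(c,'held',k.sum(),np.round(np.percentile(l[k],[1,3,97,99],axis=0),1).tolist(),np.percentile(z[k],[2,98]))
E
```

```text
time_s: 23.38
tcp_pos: [0.5007, 0.1786, 0.3403]
ee_rot: [[0.961, -0.277, -0.006], [-0.277, -0.961, -0.004], [-0.005, 0.005, -1.0]]
wrist_force: [-0.7, -0.1, -0.6]
gripper_width: 0.431
gripper_force: 30.0
time_s: 23.97
tcp_pos: [0.611, 0.1107, 0.3416]
ee_rot: [[0.962, -0.272, -0.005], [-0.272, -0.962, -0.002], [-0.004, 0.003, -1.0]]
wrist_force: [0.8, 0.9, -0.1]
gripper_width: 0.431
gripper_force: 30.0
shift [ 1.9  0.4 67.6] turn [0.2 0.2 0.2]
shift [ 0.  0. 50.] turn [0. 0. 0.]
side held 243 [[-38.4, -22.3], [-37.5, -21.5], [19.3, 14.3], [19.7, 15.2]] [156.73308297 165.96310008]
top held 361 [[-43.6, -20.1], [-42.7, -19.5], [3.7, 16.6], [5.0, 17.5]] [162.2268654  170.21679693]
```

```bash
python3 -m creep '[[-1,0.5,0,15,0,0,0],[-1,0.5,0.4,30,0,0,0],[-1,0.5,0.4,45,0,0,0],[-1,0.5,0.4,60,0,0,0],[-1,0.5,0.4,72,0,0,0],[-1,0.5,0.4,84,0,0,0],[-1,0.5,0.4,96,0,0,0],[-1,0.5,0.4,96,0,0,0]]'
python3 -c "
from h import *
s=r.sense();print(s['tcp_pos'],s['wrist_force'],s['gripper_width']);plan(rk(32,0,57,0))"
```

```text
time_s: 24.73
tcp_pos: [0.6105, 0.1099, 0.2447]
ee_rot: [[0.962, -0.272, -0.007], [-0.272, -0.962, -0.002], [-0.006, 0.004, -1.0]]
wrist_force: [-0.6, -0.7, -1.4]
gripper_width: 0.43
gripper_force: 30.0
[0.61053323 0.1099291  0.24465904] [-0.5963375  -0.70167643 -1.43751528] 0.4298241731910796
shift [ 2.  -0.4 23.6] turn [0.2 0.3 0.2]
```

```bash
python3 -m creep '[[-1,0,0,8,0,0,0],[-1,0,0,14,0,0,0],[-1,0,0,19,0,0,0],[-1,0,0,22,0,0,0],[-1,0,0,24,0,0,0],[-1,0,0,24,0,0,0]]'
python3 -m creep '[[-0.1,0,0,0,0,0,0],[0.2,0,0,0,0,0,0],[0.2,0,0,0,0,0,0],[0.2,0,0,0,0,0,0],[0.2,0,0,-20,0,0,0],[0.2,0,0,-60,0,0,0],[0.2,0,0,-100,0,0,0],[0.2,0,0,-130,0,0,0]]'
python3 -c "
from h import *
s=r.sense();print(s['tcp_pos'],s['gripper_width']); stack(); plan((560,-30,200,-7,0),tr(-28,78,200,0),tr(-28,78,68,0))"
```

```text
time_s: 25.23
tcp_pos: [0.6122, 0.1092, 0.2226]
ee_rot: [[0.962, -0.273, -0.003], [-0.273, -0.962, -0.001], [-0.002, 0.002, -1.0]]
wrist_force: [0.3, 0.6, -0.0]
gripper_width: 0.425
gripper_force: 30.0
time_s: 25.9
tcp_pos: [0.6128, 0.1094, 0.3565]
ee_rot: [[0.962, -0.273, 0.002], [-0.273, -0.962, -0.0], [0.002, -0.0, -1.0]]
wrist_force: [1.0, 0.5, 1.0]
gripper_width: 0.597
gripper_force: 0.0
[0.6127975  0.10939902 0.3565167 ] 0.5970535244525915
side 10 37 [[-25.3, -23.8], [38.1, -17.7]] 12.8
side 15 29 [[-25.6, -23.1], [38.6, -17.8]] 17.7
side 20 37 [[-26.7, -23.8], [40.0, -17.8]] 22.8
side 25 35 [[-24.7, -25.5], [40.0, -17.8]] 27.5
side 30 33 [[-24.7, -22.3], [35.9, -17.2]] 32.3
side 35 35 [[-26.1, -22.6], [40.8, -18.7]] 38.0
side 40 173 [[-26.0, -22.8], [43.8, 15.6]] 43.9
side 45 45 [[-20.9, -22.0], [43.8, 13.2]] 45.5
shift [-14.1 149.1  -1.7] turn [-0.3 -0.7 -8.8]
shift [-68.2 123.9   0. ] turn [ 0.   0.  -8.4]
shift [  0.   0. 132.] turn [0. 0. 0.]
```

```bash
python3 -m creep '[[-1,-4,37,0,0,0,-2],[-1,-8,75,0,0,0,-5],[-1,-11,112,-2,0,0,-9],[-1,-14,149,-2,-0.3,-0.7,-9],[-1,-14,149,-2,-0.3,-0.7,-9],[-1,-14,149,-2,-0.3,-0.7,-9]]'
python3 -m creep '[[-1,-20,36,0,0,0,-3],[-1,-40,72,0,0,0,-6],[-1,-60,108,0,0,0,-8.4],[-1,-68,124,0,0,0,-8.4],[-1,-68,124,0,0,0,-8.4],[-1,-68,124,0,0,0,-8.4]]'
python3 -c "
from h import *
s=r.sense();print(s['tcp_pos'],s['gripper_width']); plan(tr(-28,78,68,0),tr(-28,78,46,0),tr(-28,78,90,0),tr(-28,-26,90,0),tr(-28,-26,68,0))"
```

```text
time_s: 26.45
tcp_pos: [0.5576, -0.0318, 0.3555]
ee_rot: [[0.992, -0.122, -0.014], [-0.122, -0.992, -0.003], [-0.014, 0.005, -1.0]]
wrist_force: [-0.6, -0.2, -0.3]
gripper_width: 0.232
gripper_force: 0.0
time_s: 26.95
tcp_pos: [0.4762, -0.1451, 0.3571]
ee_rot: [[1.0, 0.026, -0.014], [0.026, -1.0, -0.004], [-0.014, 0.003, -1.0]]
wrist_force: [-0.1, -0.5, 0.7]
gripper_width: 0.002
gripper_force: 0.0
[ 0.4761523  -0.14513711  0.35709004] 0.0019387167241146821
shift [  2.9  -0.9 125.1] turn [0.2 0.8 0.1]
shift [ 0.  0. 22.] turn [0. 0. 0.]
shift [  0.   0. -44.] turn [0. 0. 0.]
shift [  0. 104.   0.] turn [0. 0. 0.]
shift [ 0.  0. 22.] turn [0. 0. 0.]
```

```bash
python3 -m creep '[[-1,3,-1,40,0,0.8,0],[-1,3,-1,80,0,0.8,0],[-1,3,-1,110,0,0.8,0],[-1,3,-1,125,0,0.8,0],[-1,3,-1,125,0,0.8,0],[-1,3,-1,125,0,0.8,0]]'
python3 -m creep '[[-1,0,0,7,0,0,0],[-1,0,0,10,0,0,0],[-1,0,0,13,0,0,0],[-1,0,0,16,0,0,0],[-1,0,0,19,0,0,0],[-1,0,0,22,0,0,0],[-1,0,0,23,0,0,0],[-1,0,0,23,0,0,0]]'
python3 -m creep '[[-1,0,0,0,0,0,0],[-1,0,0,-30,0,0,0],[-1,0,0,-60,0,0,0],[-1,0,35,-60,0,0,0],[-1,0,70,-60,0,0,0],[-1,0,104,-60,0,0,0],[-1,0,104,-45,0,0,0],[-1,0,104,-23,0,0,0]]'
python3 -m creep '[[-1,0,0,0,0,0,0],[-1,0,0,6,0,0,0],[-1,0,0,10,0,0,0],[-1,0,0,14,0,0,0],[-1,0,0,18,0,0,0],[-1,0,0,22,0,0,0],[-1,0,0,23,0,0,0],[-1,0,0,23,0,0,0]]'
python3 -m creep '[[-1,0,0,0,0,0,0],[-1,0,0,-40,0,0,0],[-1,0,0,-80,0,0,0],[-1,0,0,-120,0,0,0],[-1,0,0,-160,0,0,0],[-1,0,0,-160,0,0,0],[-1,0,0,-160,0,0,0]]'
cat >> h.py <<'E'
def traylook():
    p,d,P,*_=cam('wrist'); q=P*1000; l=(q[...,:2]-TO)@rz(TA)[:2,:2]; z=q[...,2]
    for n,y in zip('abcdef',[-130,-78,-26,26,78,130]):
        k=(p[...,0]>90)&(p[...,0].astype(int)-p[...,2]>60)&(p[...,1]>70)&(abs(l[...,0])<55)&(abs(l[...,1]-y)<19)&(z>0)&(z<90)
        if k.sum()<60: print(n,'few'); continue
        L=l[k];Z=z[k]; 
        f=np.polyfit(L[:,0][L[:,0]<22],Z[L[:,0]<22],1); k2=k&(z>30)
        print(n,k.sum(),'slope deg',round(float(np.degrees(np.arctan(f[0]))),1),'z@0',round(float(f[1]),1),'x',np.percentile(L[:,0],[1,99]).round(1),'y',np.percentile(L[:,1],[2,98]).round(1))
E
python3 -c "
from h import *
s=r.sense();print(s['tcp_pos']);traylook()
plan(tr(1.7,-26,116,15))"
```

```text
time_s: 27.45
tcp_pos: [0.4783, -0.1435, 0.2312]
ee_rot: [[1.0, 0.029, -0.002], [0.029, -1.0, -0.004], [-0.002, 0.004, -1.0]]
wrist_force: [-0.1, 0.3, 0.9]
gripper_width: 0.005
gripper_force: 0.0
time_s: 28.12
tcp_pos: [0.4775, -0.1446, 0.2111]
ee_rot: [[1.0, 0.028, 0.001], [0.028, -1.0, -0.004], [0.001, 0.004, -1.0]]
wrist_force: [-5.6, 1.8, 17.2]
gripper_width: 0.005
gripper_force: 7.9
time_s: 28.78
tcp_pos: [0.4805, -0.2506, 0.2337]
ee_rot: [[1.0, 0.024, 0.005], [0.024, -1.0, -0.005], [0.005, 0.005, -1.0]]
wrist_force: [0.2, -1.2, -0.1]
gripper_width: 0.008
gripper_force: 0.0
time_s: 29.45
tcp_pos: [0.4805, -0.2482, 0.2115]
ee_rot: [[1.0, 0.029, 0.001], [0.029, -1.0, -0.004], [0.001, 0.004, -1.0]]
wrist_force: [-3.0, 2.7, 13.3]
gripper_width: 0.006
gripper_force: 6.1
time_s: 30.03
tcp_pos: [0.4803, -0.2478, 0.3723]
ee_rot: [[1.0, 0.027, 0.006], [0.027, -1.0, -0.005], [0.006, 0.005, -1.0]]
wrist_force: [-0.4, -0.2, -0.6]
gripper_width: 0.003
gripper_force: 0.0
[ 0.48034711 -0.24781231  0.3722926 ]
a 4155 slope deg 1.0 z@0 40.6 x [-41.9  41.1] y [-148.2 -112.8]
b 4159 slope deg 2.1 z@0 40.5 x [-44.   41.3] y [-96.3 -60.8]
c 3065 slope deg 33.8 z@0 44.0 x [-44.3  27.7] y [-44.3  -8.9]
d 4079 slope deg 1.3 z@0 40.5 x [-42.2  41.4] y [ 7.8 44.5]
e 2954 slope deg 34.8 z@0 44.4 x [-43.8  28.2] y [59.9 94. ]
f few
shift [-12.8   0.6  95.5] turn [ 0.2 14.9  0.1]
```

```bash
python3 -c "
from h import *
plan(tr(4,-26,116,15),tr(18.2,-26,63,15),tr(19,-26,155,15))"
python3 -m creep '[[0.2,-3,0,30,0,5,0],[0.2,-7,0.6,60,0,10,0],[0.2,-10.5,0.6,80,0.2,15,0],[0.2,-10.5,0.6,95,0.2,15,0],[0.2,-10.5,0.6,95,0.2,15,0],[0.2,-10.5,0.6,95,0.2,15,0],[0.2,-10.5,0.6,95,0.2,15,0]]'
python3 -c "
from h import *
plan(tr(18.2,-26,63,15)); print(r.sense()['joints'],r.sense()['gripper_width'])"
```

```text
shift [-10.5   0.6  95.5] turn [ 0.2 14.9  0.1]
shift [-0.   0.  54.9] turn [0. 0. 0.]
shift [ 24.6  -0.  -88.7] turn [0. 0. 0.]
time_s: 30.67
tcp_pos: [0.4699, -0.2492, 0.2742]
ee_rot: [[0.966, 0.028, 0.257], [0.027, -1.0, 0.007], [0.257, 0.0, -0.966]]
wrist_force: [0.2, 0.2, 0.4]
gripper_width: 0.447
gripper_force: 0.0
shift [-0.4 -0.4 54.6] turn [-0.   0.1  0.2]
[-11.36593625  18.85567837 -24.27757605  -6.14865936 -32.46431329
 107.74461061] 0.44731196498761805
```

```bash
python3 -m creep '[[0.2,0,0,0,0,0,0],[0.2,0,0,0,0,0,0],[0.2,0,0,0,0,0,0],[0.2,0,0,15,0,0,0],[0.2,0,0,30,0,0,0],[0.2,0,0,42,0,0,0],[0.2,0,0,50,0,0,0],[0.2,0,0,54.5,0,0,0]]'
python3 -m creep '[[0.2,0,0,0,0,0,0],[-1,0,0,0,0,0,0],[-1,0,0,0,0,0,0],[-1,0,0,0,0,0,0],[-1,0,0,0,0,0,0],[-1,0,0,0,0,0,0],[-1,0,0,0,0,0,0],[-1,0,0,0,0,0,0]]'
python3 -m creep '[[-1,2,0,-9,0,0,0],[-1,5,0,-18,0,0,0],[-1,9,0,-34,0,0,0],[-1,15,0,-55,0,0,0],[-1,21,0,-78,0,0,0],[-1,28,0,-105,0,0,0],[-1,28,0,-105,0,0,0],[-1,28,0,-105,0,0,0]]'
python3 -c "
from h import *
s=r.sense();print(s['gripper_width']);plan((545,-60,200,-16,-19))"
```

```text
time_s: 31.33
tcp_pos: [0.4836, -0.2487, 0.2205]
ee_rot: [[0.966, 0.028, 0.256], [0.026, -1.0, 0.008], [0.256, -0.0, -0.967]]
wrist_force: [0.2, -0.0, -0.3]
gripper_width: 0.599
gripper_force: 0.0
time_s: 32.0
tcp_pos: [0.4837, -0.249, 0.222]
ee_rot: [[0.966, 0.027, 0.259], [0.027, -1.0, 0.007], [0.259, 0.0, -0.966]]
wrist_force: [0.1, -0.3, 1.5]
gripper_width: 0.43
gripper_force: 30.0
time_s: 32.67
tcp_pos: [0.4835, -0.2486, 0.3328]
ee_rot: [[0.965, 0.027, 0.262], [0.027, -1.0, 0.007], [0.262, 0.001, -0.965]]
wrist_force: [-0.3, -0.5, 1.0]
gripper_width: 0.432
gripper_force: 30.0
0.4316535026718966
shift [ 119.4 -170.7    9.2] turn [  0.6 -33.9  17.8]
```

```bash
python3 -m creep '[[-1,18,-25,-8,0,-6,3],[-1,36,-50,-8,0,-12,6],[-1,54,-80,-6,0,-18,9],[-1,72,-105,-3,0,-24,12],[-1,92,-135,2,0,-30,15],[-1,119,-170,9,0.6,-34,18],[-1,119,-170,9,0.6,-34,18],[-1,119,-170,9,0.6,-34,18]]'
cat >> h.py <<'E'
def heldrack():
    s=r.sense(); t=np.array(s['tcp_pos'])*1000; E=np.array(s['ee_rot']); g=t+164*E[:,2]; R=rz(RA)[:2,:2]; print('gp',g.round(1),'rack',((g[:2]-RO)@R).round(1),'w',round(s['gripper_width'],3))
    for c in ['side','top']:
        p,d,P,*_=cam(c); q=P*1000; l=(q[...,:2]-g[:2])@R; z=q[...,2]-g[2]
        k=(p[...,0].astype(int)-p[...,2]>35)&(p[...,0]>90)&(l[...,0]>-100)&(l[...,0]<40)&(abs(l[...,1])<35)&(z>-30)&(z<6)
        n=[0,0,0]
        if k.sum()>50: w=q[k]; n=np.linalg.svd(w-w.mean(0),full_matrices=False)[2][2]; n=n*np.sign(n[2]); n=np.r_[R.T@n[:2],n[2]]
        print(c,k.sum(),'rel gp rack axes',np.round(np.percentile(l[k],[1,3,97,99],axis=0),1).tolist(),'z',np.percentile(z[k],[2,50,98]).round(1),'n',np.round(n,3))
E
python3 -c "
from h import *
heldrack(); plan(rk(37.5,0,180,-19))"
```

```text
time_s: 33.33
tcp_pos: [0.5973, -0.0736, 0.3501]
ee_rot: [[0.906, -0.276, -0.322], [-0.261, -0.961, 0.09], [-0.334, 0.002, -0.943]]
wrist_force: [-0.5, 0.2, -0.5]
gripper_width: 0.43
gripper_force: 30.0
gp [544.5 -58.7 195.5] rack [  13.2 -180.6] w 0.43
side 506 rel gp rack axes [[-79.0, -28.3], [-77.4, -26.6], [-4.6, 15.6], [9.2, 16.8]] z [-16.7  -8.   -6.1] n [ 0.018 -0.094  0.995]
top 625 rel gp rack axes [[-83.0, -21.7], [-80.8, -20.9], [-3.5, 15.0], [-1.8, 16.0]] z [-9.9 -6.2 -2.4] n [0.018 0.009 1.   ]
shift [  27.3 -182.8    6.8] turn [ 0.1  0.5 -0.2]
```

```bash
python3 -m creep '[[-1,6,-40,0,0,0,0],[-1,12,-80,0,0,0,0],[-1,18,-120,3,0,0,0],[-1,24,-158,5,0,0.5,0],[-1,28,-183,7,0,0.5,0],[-1,28,-183,7,0,0.5,0],[-1,28,-183,7,0,0.5,0],[-1,28,-183,7,0,0.5,0]]'
python3 -c "
from h import *
heldrack(); plan(rk(38.5,0,90,-19),rk(38.5,0,63.5,-19))"
```

```text
time_s: 34.1
tcp_pos: [0.6695, 0.0919, 0.3361]
ee_rot: [[0.908, -0.28, -0.311], [-0.265, -0.96, 0.088], [-0.323, 0.002, -0.946]]
wrist_force: [-0.2, 0.8, 0.2]
gripper_width: 0.433
gripper_force: 30.0
gp [618.5 106.4 181. ] rack [38.8 -1.5] w 0.433
side 311 rel gp rack axes [[-78.4, -22.3], [-77.4, -21.9], [-10.3, 16.4], [-9.0, 17.9]] z [-17.3  -8.9  -7.1] n [ 0.006 -0.101  0.995]
top 619 rel gp rack axes [[-83.0, -20.8], [-81.4, -20.2], [-2.4, 16.2], [-0.6, 17.0]] z [-10.9  -6.8  -2.6] n [0.005 0.018 1.   ]
shift [29.3 -1.9 86.7] turn [-0.  -0.2 -0.3]
shift [ 8.6  0.  25.1] turn [0. 0. 0.]
```

```bash
python3 -m creep '[[-1,4,-1.5,12,0,0,0],[-1,8,-1.5,24,0,0,0],[-1,12,-1.5,36,0,0,0],[-1,16,-1.5,48,0,0,0],[-1,20,-1.5,60,0,0,0],[-1,23,-1.5,70,0,0,0],[-1,26,-1.5,79,0,0,0],[-1,29,-1.5,86,0,0,0]]'
python3 -m creep '[[-1,0,0,0,0,0,0],[-1,0,0,0,0,0,0]]'
python3 -c "
from h import *
s=r.sense();print(s['wrist_force']);plan(rk(38.5,0,63.5,-19));g=np.array(s['tcp_pos'])*1000+164*np.array(s['ee_rot'])[:,2];print(g,(g[:2]-RO)@rz(RA)[:2,:2])"
```

```text
time_s: 34.87
tcp_pos: [0.6701, 0.0948, 0.2436]
ee_rot: [[0.908, -0.278, -0.312], [-0.264, -0.96, 0.088], [-0.324, 0.002, -0.946]]
wrist_force: [-0.3, 0.1, -1.6]
gripper_width: 0.434
gripper_force: 30.0
time_s: 35.03
tcp_pos: [0.6704, 0.0948, 0.2449]
ee_rot: [[0.909, -0.278, -0.311], [-0.264, -0.96, 0.088], [-0.323, 0.002, -0.946]]
wrist_force: [0.3, -0.4, -0.6]
gripper_width: 0.425
gripper_force: 30.0
[ 0.32444546 -0.40445391 -0.57059696]
shift [ 8.5  1.7 24.9] turn [ 0.1 -0.2 -0.2]
[619.45180523 109.26171831  89.67037196] [38.93190603  1.55296518]
```

```bash
python3 -m creep '[[-1,3,1,9,0,0,0],[-1,5,1,15,0,0,0],[-1,7,1,20,0,0,0],[-1,8,1,23,0,0,0],[-1,8.5,1,25,0,0,0],[-1,8.5,1,25,0,0,0]]'
python3 -m creep '[[-0.1,0,0,0,0,0,0],[0.2,0,0,0,0,0,0],[0.2,0,0,0,0,0,0],[0.2,0,0,0,0,0,0],[0.2,0,0,-20,0,0,0],[0.2,0,0,-60,0,0,0],[0.2,0,0,-90,0,0,0],[0.2,0,0,-120,0,0,0]]'
python3 -c "
from h import *
s=r.sense();print(s['tcp_pos'],s['gripper_width']); stack(); plan((560,0,190,-7,0),tr(4,78,116,15))"
```

```text
time_s: 35.53
tcp_pos: [0.67, 0.0937, 0.2188]
ee_rot: [[0.909, -0.278, -0.311], [-0.264, -0.96, 0.088], [-0.323, 0.002, -0.946]]
wrist_force: [-0.0, -0.1, 0.1]
gripper_width: 0.431
gripper_force: 30.0
time_s: 36.2
tcp_pos: [0.7076, 0.083, 0.3344]
ee_rot: [[0.909, -0.278, -0.309], [-0.264, -0.96, 0.089], [-0.322, 0.001, -0.947]]
wrist_force: [0.5, -0.6, 0.7]
gripper_width: 0.595
gripper_force: 0.0
[0.707591   0.08302929 0.33442393] 0.5951644599660638
side 10 34 [[-27.2, -22.9], [39.9, -18.4]] 12.9
side 15 35 [[-25.2, -23.8], [38.2, -18.1]] 18.0
side 20 39 [[-26.8, -25.3], [40.0, -16.6]] 23.3
side 25 31 [[-25.0, -24.7], [38.5, -17.9]] 27.8
side 30 35 [[-26.2, -23.0], [38.4, -16.4]] 33.1
side 35 37 [[-24.3, -23.0], [38.3, -17.7]] 37.9
side 40 44 [[-25.8, -22.4], [45.7, 1.0]] 43.2
side 45 38 [[-23.8, -22.0], [43.4, -16.8]] 47.5
side 50 157 [[-25.7, -21.8], [42.8, 18.3]] 53.8
side 55 52 [[-27.5, -25.7], [41.2, 15.0]] 55.5
shift [-119.   120.7   25.3] turn [-1.6 18.  -9.1]
shift [-74.8 155.2  79.6] turn [ 1.1 15.  -8.4]
```

```bash
python3 -m creep '[[0.2,-20,15,-15,0,3,0],[0.2,-45,40,-10,0,6,-2],[0.2,-70,70,0,-0.5,10,-4],[0.2,-95,95,10,-1,14,-6],[0.2,-119,121,25,-1.6,18,-9],[0.2,-119,121,25,-1.6,18,-9],[0.2,-119,121,25,-1.6,18,-9]]'
python3 -c "
from h import *
plan(tr(4,78,130,15))"
python3 -m creep '[[0.2,-19,39,5,0,3,-2],[0.2,-37,78,20,0,6,-4],[0.2,-55,116,35,0.5,9,-6],[0.2,-75,155,50,1,12,-8.4],[0.2,-75,155,60,1,15,-8.4],[0.2,-75,155,65,1,15,-8.4],[0.2,-75,155,65,1,15,-8.4],[0.2,-75,155,65,1,15,-8.4]]'
python3 -c "
from h import *
traylook();print(r.sense()['gripper_width'],r.sense()['joints']);plan(tr(4,78,116,15),tr(18.2,78,63,15))"
```

```text
time_s: 36.83
tcp_pos: [0.5541, -0.0007, 0.3465]
ee_rot: [[0.992, -0.124, -0.019], [-0.124, -0.992, -0.001], [-0.018, 0.004, -1.0]]
wrist_force: [0.9, 1.1, 0.5]
gripper_width: 0.603
gripper_force: 0.0
shift [-67.6 153.7  59.9] turn [ 1.2 16.  -8.5]
time_s: 37.5
tcp_pos: [0.4653, -0.1436, 0.2846]
ee_rot: [[0.969, 0.025, 0.247], [0.025, -1.0, 0.004], [0.247, 0.002, -0.969]]
wrist_force: [0.7, 0.4, 0.2]
gripper_width: 0.599
gripper_force: 0.0
a 2405 slope deg 0.8 z@0 40.5 x [-12.5  41.6] y [-135.4 -111.8]
b 4025 slope deg -0.3 z@0 40.7 x [-14.   41.6] y [-96.3 -60.7]
c few
d 3786 slope deg 0.3 z@0 40.6 x [-17.7  41.6] y [ 7.6 43.1]
e 4047 slope deg 34.6 z@0 44.2 x [-27.1  28.5] y [59.7 94.8]
f few
0.6005599029393383 [  2.11893308  13.96133507 -32.30914156   0.58980582 -29.40668615
  88.87304319]
shift [-1.2  1.6 10.4] turn [0.1 0.7 0.1]
shift [-0.  -0.  54.9] turn [0. 0. 0.]
```

```bash
python3 -m creep '[[0.2,-1.2,1.3,10,0,0.7,0],[0.2,-1.2,1.3,25,0,0.7,0],[0.2,-1.2,1.3,40,0,0.7,0],[0.2,-1.2,1.3,52,0,0.7,0],[0.2,-1.2,1.3,60,0,0.7,0],[0.2,-1.2,1.3,65,0,0.7,0],[0.2,-1.2,1.3,65,0,0.7,0]]'
python3 -c "
from h import *
plan(tr(18.2,78,63,15));print(r.sense()['wrist_force'])"
python3 -m creep '[[0.2,0,0,0,0,0,0],[-1,0,0,0,0,0,0],[-1,0,0,0,0,0,0],[-1,0,0,0,0,0,0],[-1,0,0,0,0,0,0],[-1,0,0,0,0,0,0],[-1,0,0,0,0,0,0],[-1,0,0,0,0,0,0]]'
python3 -m creep '[[-1,2,0,-9,0,0,0],[-1,5,0,-18,0,0,0],[-1,9,0,-34,0,0,0],[-1,15,0,-55,0,0,0],[-1,21,0,-78,0,0,0],[-1,28,0,-105,0,0,0],[-1,28,0,-105,0,0,0],[-1,28,0,-105,0,0,0]]'
python3 -c "
from h import *
s=r.sense();print(s['gripper_width']);plan((545,-40,200,-16,-19))"
```

```text
time_s: 38.13
tcp_pos: [0.4789, -0.1445, 0.22]
ee_rot: [[0.966, 0.025, 0.256], [0.025, -1.0, 0.005], [0.256, 0.002, -0.967]]
wrist_force: [-0.9, -0.1, 0.2]
gripper_width: 0.602
gripper_force: 0.0
shift [ 2.4  0.1 -0.9] turn [0.1 0.1 0. ]
[-0.94050842 -0.06481175  0.16348858]
time_s: 38.8
tcp_pos: [0.4781, -0.1452, 0.2208]
ee_rot: [[0.966, 0.024, 0.258], [0.024, -1.0, 0.004], [0.258, 0.002, -0.966]]
wrist_force: [0.1, 0.2, 1.8]
gripper_width: 0.431
gripper_force: 30.0
time_s: 39.47
tcp_pos: [0.478, -0.1449, 0.3312]
ee_rot: [[0.965, 0.024, 0.261], [0.023, -1.0, 0.005], [0.261, 0.002, -0.965]]
wrist_force: [0.0, -0.4, -1.2]
gripper_width: 0.436
gripper_force: 30.0
0.4358861115960015
shift [122.5 -87.3   8.3] turn [  0.7 -33.9  17.6]
```

```bash
python3 -m creep '[[-1,20,-12,-8,0,-6,3],[-1,40,-25,-8,0,-12,6],[-1,60,-40,-6,0,-18,9],[-1,80,-55,-3,0,-24,12],[-1,100,-70,2,0,-30,15],[-1,122,-87,8,0.7,-34,17.6],[-1,122,-87,8,0.7,-34,17.6],[-1,122,-87,8,0.7,-34,17.6]]'
python3 -m creep '[[-1,0,0,0,0,0,0],[-1,0,0,0,0,0,0]]'
python3 -c "
from h import *
heldrack(); plan(rk(36.5,0,180,-19))"
```

```text
time_s: 40.13
tcp_pos: [0.5967, -0.0543, 0.3501]
ee_rot: [[0.906, -0.274, -0.322], [-0.259, -0.962, 0.089], [-0.334, 0.003, -0.942]]
wrist_force: [0.7, -0.4, -0.6]
gripper_width: 0.429
gripper_force: 30.0
time_s: 40.3
tcp_pos: [0.5949, -0.0555, 0.3522]
ee_rot: [[0.906, -0.276, -0.32], [-0.261, -0.961, 0.09], [-0.332, 0.002, -0.943]]
wrist_force: [-0.2, -0.5, -1.3]
gripper_width: 0.431
gripper_force: 30.0
gp [542.4 -40.9 197.5] rack [   6.3 -164. ] w 0.431
side 453 rel gp rack axes [[-75.3, -28.2], [-73.5, -22.8], [-6.9, 16.3], [7.7, 17.3]] z [-17.5  -9.1  -7.4] n [ 0.014 -0.104  0.995]
top 609 rel gp rack axes [[-78.3, -19.9], [-76.5, -19.2], [-3.3, 16.7], [-1.6, 17.6]] z [-11.   -7.2  -3.2] n [-0.001  0.02   1.   ]
shift [  33.2 -163.8    7. ] turn [ 0.1  0.3 -0. ]
```

```bash
python3 -m creep '[[-1,6,-40,0,0,0,0],[-1,12,-80,0,0,0,0],[-1,18,-120,3,0,0,0],[-1,25,-150,5,0,0.3,0],[-1,31,-164,7,0,0.3,0],[-1,31,-164,7,0,0.3,0],[-1,31,-164,7,0,0.3,0],[-1,31,-164,7,0,0.3,0]]'
python3 -m creep '[[-1,0,0,0,0,0,0],[-1,0,0,0,0,0,0]]'
python3 -c "
from h import *
heldrack(); plan(rk(34.5,0,105,-19),rk(34.5,0,74,-19))"
```

```text
time_s: 41.07
tcp_pos: [0.6664, 0.0942, 0.336]
ee_rot: [[0.908, -0.276, -0.314], [-0.262, -0.961, 0.088], [-0.326, 0.002, -0.945]]
wrist_force: [0.9, -0.2, 0.5]
gripper_width: 0.432
gripper_force: 30.0
time_s: 41.23
tcp_pos: [0.6665, 0.0939, 0.3363]
ee_rot: [[0.909, -0.277, -0.313], [-0.262, -0.961, 0.089], [-0.325, 0.001, -0.946]]
wrist_force: [1.1, 0.7, -1.2]
gripper_width: 0.431
gripper_force: 30.0
gp [615.2 108.5 181.3] rack [35.1 -0.4] w 0.431
side 293 rel gp rack axes [[-74.7, -22.2], [-74.2, -21.8], [-10.5, 16.0], [-8.0, 17.4]] z [-18.1  -9.9  -8.3] n [-0.004 -0.106  0.994]
top 596 rel gp rack axes [[-79.4, -20.5], [-77.5, -19.7], [-1.6, 16.5], [0.2, 17.4]] z [-12.2  -7.8  -4.4] n [-0.006 -0.011  1.   ]
shift [24.2  0.  72.1] turn [ 0.1  0.  -0.1]
shift [10.1  0.  29.3] turn [0. 0. 0.]
```

```bash
python3 -m creep '[[-1,4,0,12,0,0,0],[-1,8,0,24,0,0,0],[-1,12,0,36,0,0,0],[-1,16,0,48,0,0,0],[-1,20,0,60,0,0,0],[-1,24,0,72,0,0,0],[-1,24,0,72,0,0,0],[-1,24,0,72,0,0,0]]'
python3 -m creep '[[-1,3,0,9,0,0,0],[-1,6,0,17,0,0,0],[-1,8,0,23,0,0,0],[-1,9,0,26,0,0,0],[-1,9.5,0,27.5,0,0,0],[-1,9.5,0,27.5,0,0,0],[-1,9.5,0,27.5,0,0,0]]'
python3 -c "
from h import *
heldrack();print(r.sense()['wrist_force'])"
```

```text
time_s: 42.0
tcp_pos: [0.6661, 0.0953, 0.2582]
ee_rot: [[0.908, -0.275, -0.316], [-0.261, -0.961, 0.087], [-0.328, 0.003, -0.945]]
wrist_force: [0.4, -1.0, -0.1]
gripper_width: 0.429
gripper_force: 30.0
time_s: 42.58
tcp_pos: [0.6663, 0.0953, 0.2307]
ee_rot: [[0.909, -0.275, -0.313], [-0.261, -0.961, 0.088], [-0.326, 0.001, -0.945]]
wrist_force: [0.4, -0.4, -0.8]
gripper_width: 0.435
gripper_force: 30.0
gp [614.8 109.8  75.6] rack [34.4  0.8] w 0.435
side 270 rel gp rack axes [[-72.7, -28.6], [-65.1, -26.6], [-1.8, 17.3], [5.6, 19.3]] z [-28.7 -10.3   0.1] n [ 0.065 -0.258  0.964]
top 481 rel gp rack axes [[-78.7, -20.6], [-76.9, -20.0], [-2.9, 16.4], [-1.1, 17.4]] z [-12.5  -7.7  -3. ] n [-0.007 -0.034  0.999]
[-0.5568069   0.23831713 -0.47286599]
```

Lower 1.5 mm more, release, retract and check everything.

```bash
python3 -m creep '[[-1,0.5,0,1.5,0,0,0],[-0.1,0.5,0,1.5,0,0,0],[0.2,0.5,0,1.5,0,0,0],[0.2,0.5,0,1.5,0,0,0],[0.2,0.5,0,-18,0,0,0],[0.2,0.5,0,-55,0,0,0],[0.2,0.5,0,-90,0,0,0],[0.2,0.5,0,-120,0,0,0]]'
python3 -c "
from h import *
s=r.sense();print(s['tcp_pos'],s['gripper_width']); stack(); plan((540,70,225,-16,0))"
```

```text
time_s: 43.35
tcp_pos: [0.7048, 0.0842, 0.3464]
ee_rot: [[0.909, -0.275, -0.312], [-0.261, -0.961, 0.088], [-0.324, 0.001, -0.946]]
wrist_force: [1.2, 0.0, -0.1]
gripper_width: 0.597
gripper_force: 0.0
[0.70481067 0.08423987 0.3463721 ] 0.5971057870336984
side 10 36 [[-25.4, -22.7], [39.9, -18.2]] 12.8
side 15 31 [[-25.4, -25.0], [40.0, -18.5]] 18.2
side 20 38 [[-24.9, -24.9], [40.1, -17.4]] 22.8
side 25 35 [[-26.5, -25.2], [38.3, -17.5]] 27.4
side 30 37 [[-26.2, -22.3], [37.5, -16.9]] 32.4
side 35 37 [[-25.9, -22.7], [40.8, -17.9]] 37.8
side 40 39 [[-24.0, -23.1], [45.6, -8.2]] 42.9
side 45 37 [[-23.9, -24.0], [42.8, -16.2]] 46.9
side 50 43 [[-25.4, -23.2], [43.0, -11.4]] 52.8
side 55 38 [[-25.9, -23.2], [40.9, -16.3]] 57.3
side 60 171 [[-37.7, -21.6], [40.5, 19.7]] 63.8
side 65 46 [[-23.5, -19.1], [40.7, 15.2]] 65.5
shift [-160.1   58.8   14.9] turn [-0.1 18.2  0.1]
```

Now a look from above with the wrist camera (and the top and side pictures) to check the final state.

```bash
python3 -m creep '[[0.2,-30,10,-10,0,3,0],[0.2,-70,25,-5,0,8,0],[0.2,-110,40,0,0,13,0],[0.2,-150,58,10,0,18,0],[0.2,-160,59,10,0,18,0],[0.2,-160,59,10,0,18,0],[0.2,-160,59,10,0,18,0],[0.2,-160,59,10,0,18,0]]'
python3 - <<'E'
from h import *
p,d,P,*_=cam('wrist'); q=P*1000; l=(q[...,:2]-RO)@rz(RA)[:2,:2]; z=q[...,2]
bam=(p[...,0].astype(int)-p[...,2]>35)&(p[...,0]>90)&(abs(l[...,0])<60)&(abs(l[...,1])<32)&(z>60)&(z<75)
a=np.c_[l[bam],np.ones(bam.sum())]; f=np.linalg.lstsq(a,z[bam],rcond=None)[0]
print('top lid',bam.sum(),np.percentile(l[bam],[1,99],axis=0).round(1).tolist(),'plane',f,rect(P[bam]))
k=(z>35)&(z<60)&(l[...,0]<-48)&(l[...,0]>-75)&(abs(l[...,1])<28); print('pin',k.sum(),np.median(l[k],axis=0),np.median(z[k]))
p2=cam('top')[0]; save(np.vstack([p,p2]),'fin.png',None,.75)
E
```

```text
time_s: 44.07
tcp_pos: [0.5402, 0.0707, 0.3872]
ee_rot: [[0.961, -0.275, -0.016], [-0.275, -0.961, 0.004], [-0.016, 0.0, -1.0]]
wrist_force: [0.1, 0.1, 0.8]
gripper_width: 0.599
gripper_force: 0.0
top lid 4483 [[-43.4, -18.5], [39.2, 18.7]] plane [-1.02261350e-03 -2.49618590e-03  6.66024657e+01] (array([580.7, 119.7]), 90.3, 39.7, -15.6)
pin 170 [-66.73505672 -21.01712268] 49.64511162536045
```

View pics/fin.png

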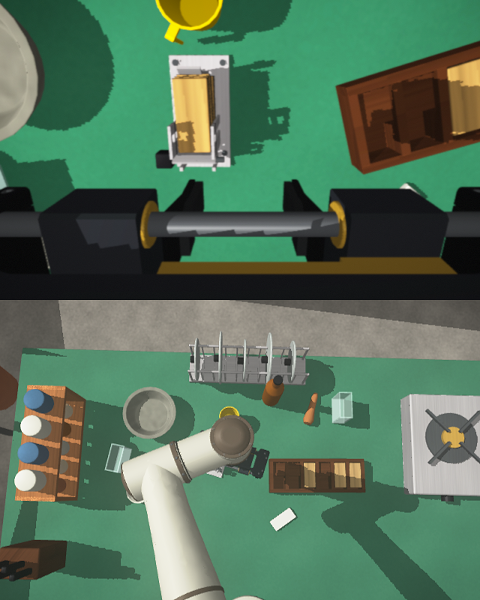

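The wrist view shows the full stack flat in the rack at (193,100), its top 66 mm over the ledge, level with the fill line. The pin grip is parked at (163,158), and the top view shows three spare lids flush in the tray.

```bash
python3 -c "
from station import r
print(r.finish_job())"
```

```text
the job is handed in; nothing more can be done
None
```

The job is handed in: the keeper pin is parked in the notches, six lids including the stray one lie level in the rack with the top at the fill line, and three spare lids lie flush in the tray; the hand-in returned no verdict.

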